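Unpack the light sensor from its foam and dock it window up

ROBOT

A 6-joint arm with a two-finger parallel gripper is mounted at the origin on a cart in front of the work surface, level with it; the furniture and walls round the work are solid. World frame = base frame: x ahead of the robot, y to its left, z up, the work surface at z = 0. Lengths are in m, angles in degrees, forces in N, time in s.
With the tool pointing down it reaches from about 0.4 to 0.825 m from the base axis. Payload 7 kg.
Tool frame: the origin (TCP) lies at the very end of the fingers, on their centre line; the grasp point (between the pads) lies 19 mm behind it (r.grasp_offset is the z of the grasp point in the tool frame, in m); z points along the fingers, y is the direction in which the jaws open and shut (so a half turn about z gives the same grasp; the last joint's range is limited). The gripper opens to 88 mm and grips with 3 to 60 N. Pads are 19 mm wide; open, the fingers measure 130 mm over their backs; the gripper's body (78 mm by 193 mm) begins 47 mm behind the grasp point.
Start: joints at [-58.952, 20.546, 0.682, 0, -70.136, -16.507], TCP at [0.169, -0.653, 0.227] pointing down, gripper open.
Joint ranges: [-176.03, 176.03], [-82.01, 121.73], [-58.28, 71.71], [-173.87, 95.51], [-174.79, -0.11], [-173.66, 173.66]. Speed limits (degrees/s): [136.94, 136.94, 172.46, 180, 180, 180].

INTERFACE

Orientations are given as [roll, pitch, yaw] about the fixed x, y, z axes, in that order (R = Rz(yaw) Ry(pitch) Rx(roll)).
In Python, from plant import r, capture, calibration, order gives the robot as it stands.
- The arm moves only by the tool servo_tool, never from a script. Its arguments are lists of equal length, an entry for each row: "grip": the closure, from -1 (fully open) to 1 (shut), so that 0 is half open; "translation": the shift along the tool's x, y, z in m, a list of three; "turn": the turn about the tool's z in rad. A call has 1 to 10 rows; each row is the pose to reach, as a shift and turn from the pose commanded when the call began, along the tool's axes at that moment; what a row does not reach only later rows make up. A row lasts 1/12 s, in which the tool goes at most 41.7 mm and 7.16 degrees, less where a joint would pass 70% of its speed; a pose out of reach is approached as far as the arm can. A call with a gripper value outside its range is refused whole. The fingers move at their own pace and stop on an object; "newtons" is the grip in N (left out, the last holds). Time passes only in rows, so rows that repeat a pose let the fingers close. It gives the time, the measured TCP pose, the force and the opening at its end, in the units of the state.
- r.get_state(): the state, without advancing time (a new reading comes with each control period).
- capture(name): name is "scene" or "top" or "wrist"; returns (picture, depth): 384x512x3 uint8, blue, green, red; 384x512 float32, m along the optical axis (not along the pixel's ray), 0 where there is no reading.
- calibration(name): a dict with "fx", "fy", "cx", "cy" (pixels), "view" (4x4, takes a point from world to camera coordinates). Camera axes: x right, y up, looking along -z (the intrinsics and any distortion apply to the point x, -y, -z); pixel columns grow to the right and rows downward; lengths in m; the calibration is good to about 2 mm. A picture is of the moment at which its call begins: read the wrist's pose just before it. calibration takes no time and is no camera call; for the wrist camera it gives the pose at the moment of the call.
- order.close_job(): hands the job in, once; it reports no verdict.
The state is a dict: "time_s": time; "joints": joint angles; "qd": joint speeds; "joint_torque": joint torques, N m; "tcp_pos": TCP position; "eef_rot": TCP orientation; "contact_force": force on the tool from outside, world axes, zero at the start; "moment": the same for the moment, N m; "gripper_width": finger opening in m.
Only numpy, scipy, OpenCV 4.12 (cv2) and the standard library are available. Lean on these libraries where they do the work, as an engineer would, in place of code of your own. Each camera call takes 0.05 s, during which the arm holds its last target.

TASK

Get the light sensor ready for readout: tilt it out of its foam cutout by raising the head end first so that the two ears at its foot slide out from under the foam lips without wrenching at them, then turn it over without letting it drop or topple. Lay it gently in the readout dock, window up and lying flat, with its foot pushed fully home against the contact block, and leave the other things on the bench alone.

Things in the scene. Friction and masses are not known exactly. Their poses are not given: they have to be found in the camera images.
- sensor: Light-sensor module: white plastic box 46 (x) x 90 (y) x 24 mm (z), about 0.16 kg, origin at the box's centre. +y: head end, with black grip ribs; -y: foot end, with ears and four brass contacts. -z: out of the window face; +z: out of the plain back (blank metal plate). Starts in the foam back up, its axes parallel to the case's. It can stand by itself on its flat foot end.
- sensor_foot (a point): Centre of the sensor's foot end face, at (0, -45, 0) mm in the sensor. Two mounting ears stick out sideways here, flush with the foot face and the window face: each spans |x| = 23 to 33, y = -45 to -29, z = -12 to -4 mm.
- sensor_head (a point): Centre of the sensor's head end face, at (0, 45, 0) mm in the sensor. This end is lifted first.
- sensor_window (a point): Centre of the round 27 mm glass window, flush in the sensor's window face, at (0, 12, -12) mm in the sensor. It looks down at the start and must look up in the end.
- case: Open instrument case, grey shell 132 (x) x 144 (y) x 40 mm, fixed to the bench. Firm dark foam, top at z = 36 mm. Origin on the bench under the centre of the cutout; +y to the sensor's head; +x to the open lid, which leans back from x = 61, z = 40 to about x = 135, z = 161 mm. Cutout 49 x 93 mm, floor at z = 12 mm: 1.5 mm spare all round the sensor, which lies flush with the foam.
- case_scoop (a point): Mouth of the right one of two finger scoops that flank the sensor's head half, at (-39, 23, 36) mm in the case; the other is at x = +39. Each spans |x| = 24.5 to 54, y = -6 to 52 mm, floor at z = 8 mm. Between them, beyond the head (y over 46.5), the foam stands full height.
- foam_lips: The two foam lips over the sensor's ears, fixed in the case; origin midway between them at foam-top height, at (0, -38, 36) mm in the case, axes as the case's. Each covers case |x| = 24.5 to 35, y = -46.5 to -30, z = 27 to 36 mm: an ear can rise 7 mm. From y = -30 to -6 the ear channel (floor z = 12) is open above. Head raised 17 to 23 degrees, the sensor slides out 20 to 24 mm along its length, then lifts.
- case_relief (a point): Relief in the foam behind the foot, at (0, -50, 20) mm in the case: above z = 20 mm the foam is cut back to y = -54 mm, so that the foot's upper edge can swing as the sensor is tilted about the foot's lower edge, which bears on the foam at y = -46.5, z = 12 mm. A plain pull upwards wedges the ears under the lips.
- dock: Grey readout dock, fixed to the bench. Origin on the bench under a docked sensor's centre. Bed 38 mm wide (|x| < 19), y = -47 to 46, top at z = 8 mm: the sensor's sides overhang it. Docked: sensor flat on the bed, its +y along the dock's -y, its -z (window) up, centre at (0, 0, 20) mm, foot face on the contact block. From y = 8 to 66 mm the base is 76 mm wide, 8 mm high.
- dock_contacts (a point): Middle of the contact block's face with its four brass contacts, at (0, 45, 20) mm in the dock, looking to the dock's -y. The block is 76 mm wide, y = 45 to 66, top at z = 34 mm. Rigid. A docked sensor's foot centre lies on this point.
- dock_cheek (a point): Top of the right one of two cheeks that guide the sensor's foot, at (-30, 29, 18) mm in the dock; the other at x = +30. Each spans |x| = 26 to 34, y = 12 to 46, top at z = 18 mm: 52 mm between them. The ears, then on the upper side, pass above the cheeks.
- lab_timer: A small white timer, 64 x 62 x 19 mm, a bystander standing loose on the bench. Origin at the centre of its underside.
- conical_tube: A capped plastic tube 119 mm long, 20 mm thick, lying loose on the bench, a bystander. Origin at the centre of its underside.
- dropper: A white dropper bottle with a pointed cap, 26 mm wide, 66 mm tall, standing loose on the bench, a bystander. Origin at the centre of its underside.
There are look-alikes about, which are no part of the job. Leave any blue look-alike of the sensor alone.

How it is judged (in metres and radians):
On the way:
1. the head end is raised by more than 11 degrees while the foot is still in its place in the foam (angle between sensor's own z axis and vertical above 0.2 rad and distance between sensor_foot and case below 0.07 m and z of sensor_head in the frame of case above 0.04 m), for 0.05 s.
At the end, for the whole second after the job is handed in: The sensor lies still in the dock and is released: window up and flat within about 4.5 degrees, resting on the bed (centre 17 to 22.5 mm above the bench), foot between the cheeks (within 5.5 mm of the middle) and less than 3.5 mm from the contact block, in line with the dock within 7 degrees (angle between sensor's own z axis and vertical above 3.06 rad and y of sensor_foot in the frame of dock above 0.0415 m and x of sensor_foot in the frame of dock between -0.0055 and 0.0055 m and z of sensor in the frame of dock between 0.017 and 0.0225 m and angle between the y axis of sensor and the y axis of dock, either way round below 0.12 rad and linear speed of sensor below 0.01 m/s and contact force between the fingers and sensor below 0.1 N); the robot touches nothing.
It fails at once if a bystander (timer, tube or dropper bottle) is moved by more than 30 mm (distance of any of lab_timer, conical_tube, dropper from where it was at the start of the episode above 0.03 m).
It fails at once if the ears are wrenched against the foam lips with more than 12 N (contact force between sensor and foam_lips above 12 N).
It fails at once if the sensor is slammed or pressed on the dock with more than 60 N (contact force between sensor and dock above 60 N).
It fails at once if the sensor falls: it moves faster than 0.5 m/s while the fingers do not hold it (a drop of about 13 mm or more, or toppling over) (linear speed of sensor above 0.5 m/s and contact force between the fingers and sensor below 0.1 N).
It also fails if it takes over 61 s, if anything falls off the work surface, if the arm or the gripper's body presses on something with over 40 N, if the wrist force passes 120 N, or if a joint passes its speed limit or range.

## Working session

There is one attempt and no reset: what is moved stays moved. The work goes in short steps, Python scripts to look and compute and a tool call to move; the robot and the scene stay as the last step left them, time stands still between calls to the robot, and variables do not carry over. Pictures are saved under pics/ and viewed, and the job is handed in when it is done.

Besides the shell and the picture viewer there is one more tool, called by a JSON object that holds its "fn" and its "kwargs", one argument or row to a line. servo_tool: Moves the arm, as the interface text tells. Its arguments: {"type":"object","properties":{"grip":{"type":"array","items":{"type":"number"}},"translation":{"type":"array","items":{"type":"array","items":{"type":"number"}}},"turn":{"type":"array","items":{"type":"number"}},"newtons":{"type":"number"}},"required":["grip","translation","turn"]}

```bash
ls; mkdir -p pics
python3 - <<'E'
from plant import r,capture,calibration,order
import cv2,numpy as np
print(r.get_state(), r.grasp_offset)
for n in ["scene","top","wrist"]:
    c=calibration(n); p,d=capture(n); cv2.imwrite(f"pics/{n}0.png",p); np.savez(f"pics/{n}0.npz",p=p,d=d,view=np.array(c["view"]),k=[c["fx"],c["fy"],c["cx"],c["cy"]])
    print(n,{k:(np.round(v,4).tolist() if not isinstance(v,str) else v) for k,v in c.items()})
E
```

```text
pics
{'time_s': 0.0, 'joints': array([-5.89542221e+01,  2.05898083e+01,  6.34529215e-01, -2.02260653e-02,
       -7.01351015e+01, -1.65064437e+01]), 'qd': array([-0.00933721,  0.01626447, -0.07083294,  0.00091545, -0.05470279,
        0.0134638 ]), 'joint_torque': array([-1.81423053e-03, -5.82722962e+01,  2.93051845e+01,  6.99702144e+00,
        6.79300865e-03, -1.65119905e-04]), 'tcp_pos': array([ 0.16930668, -0.65292622,  0.22564645]), 'eef_rot': array([ 1.79907941e+02, -7.45136240e-03, -1.65467548e+02]), 'contact_force': array([ 0.01174149, -0.68734801,  0.22838447]), 'moment': array([ 0.06832762, -0.0120431 ,  0.09049464]), 'gripper_width': 0.08759718849617172} -0.0188
scene {'fx': 493.6086, 'fy': 493.6086, 'cx': 254.3262, 'cy': 195.8069, 'view': [[-0.8793, -0.4758, 0.0192, 0.4821], [0.36, -0.6378, 0.6808, -0.2534], [-0.3117, 0.6056, 0.7322, -1.2621], [0.0, 0.0, 0.0, 1.0]]}
top {'fx': 348.0093, 'fy': 348.0093, 'cx': 251.5831, 'cy': 193.477, 'view': [[0.0012, -1.0, 0.004, -0.0328], [0.989, 0.0017, 0.1482, -0.5712], [-0.1482, 0.0038, 0.9889, -0.9718], [0.0, 0.0, 0.0, 1.0]]}
wrist {'fx': 266.7989, 'fy': 266.7989, 'cx': 256.0742, 'cy': 191.8692, 'view': [[-0.2516, 0.9678, 0.0015, 0.6734], [-0.9243, -0.2398, -0.2968, 0.037], [-0.2869, -0.076, 0.9549, -0.3924], [0.0, 0.0, 0.0, 1.0]]}
```

View pics/scene0.png

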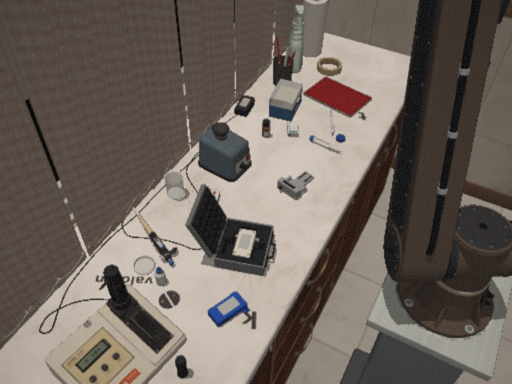

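View pics/top0.png

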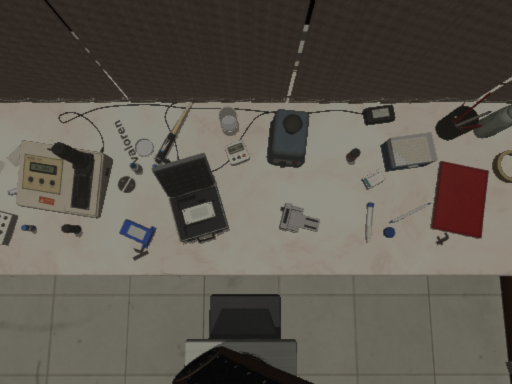

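View pics/wrist0.png

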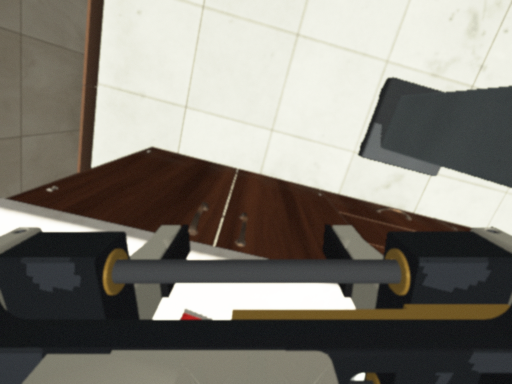

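Run:
```python
import cv2,numpy as np
a=np.load("pics/top0.npz");b=np.load("pics/scene0.npz")
t=a['p'];s=b['p']
c1=cv2.resize(t[140:250,115:265],None,fx=5,fy=5,interpolation=cv2.INTER_CUBIC)
c2=cv2.resize(t[190:245,265:340],None,fx=10,fy=10,interpolation=cv2.INTER_CUBIC)
c3=cv2.resize(s[160:290,180:330],None,fx=5,fy=4.5,interpolation=cv2.INTER_CUBIC)
for i,c in enumerate([c1,c2,c3]): cv2.imwrite(f"pics/c{i}.png",c[:600,:800])
```

```text
(no output)
```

View pics/c0.png

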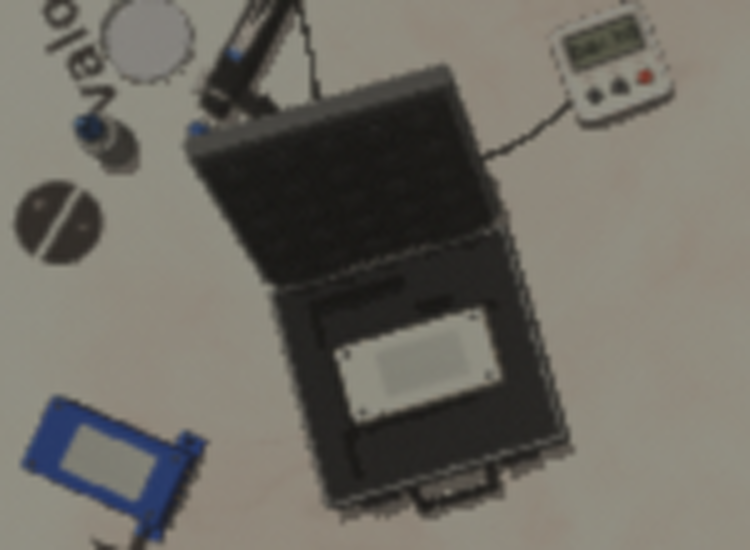

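View pics/c1.png

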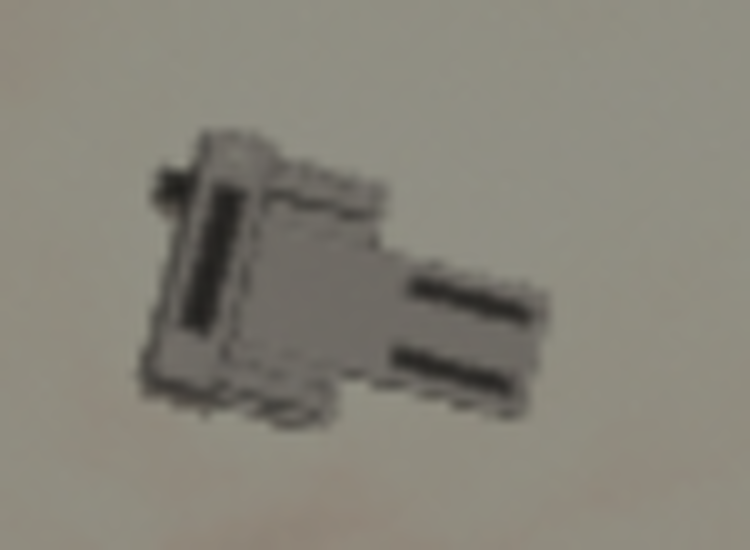

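View pics/c2.png

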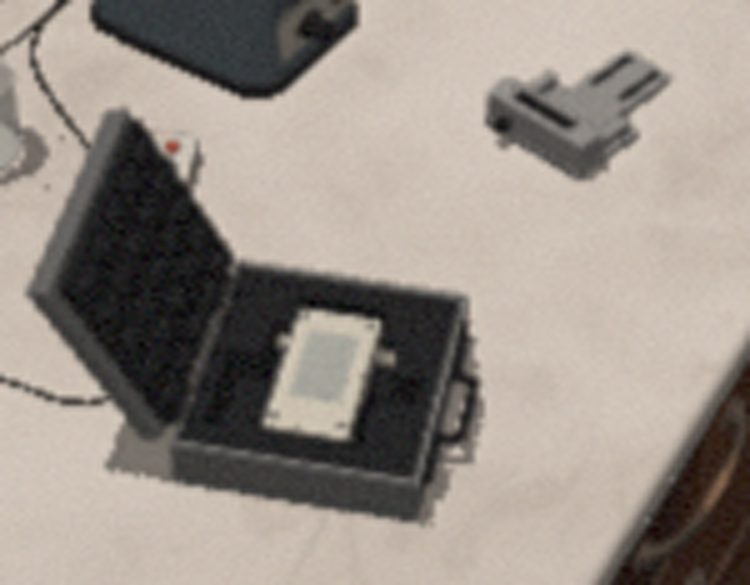

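```bash
cat > h.py <<'E'
import numpy as np, cv2
def load(n):
    a=np.load(f"pics/{n}.npz"); return a['p'],a['d'],a['view'],a['k']
def pts(d,V,k):
    v,u=np.mgrid[0:d.shape[0],0:d.shape[1]]
    fx,fy,cx,cy=k
    P=np.stack([(u-cx)/fx*d,-(v-cy)/fy*d,-d],-1)
    R=V[:3,:3];t=V[:3,3]
    return (P-t)@R   # R^T (P-t)
def ray(u,v,V,k,z):
    fx,fy,cx,cy=k
    d=np.array([(u-cx)/fx,-(v-cy)/fy,-1.])@V[:3,:3]; o=-V[:3,:3].T@V[:3,3]
    return o+d*(z-o[2])/d[2]
E
python3 - <<'E'
from h import *
from scipy.spatial.transform import Rotation as Ro
p,d,V,k=load("wrist0")
W=pts(d,V,k)
R=Ro.from_euler('xyz',[179.908,-.0075,-165.4675],degrees=True).as_matrix()
T=(W-np.array([0.1693,-0.6529,0.2256]))@R
o=-V[:3,:3].T@V[:3,3]; print("cam in tool",((o-[0.1693,-0.6529,0.2256])@R).round(3))
for v in range(225,384,12):
    print(v,[tuple((T[v,u]*1000).round().astype(int)) if d[v,u]>0 else None for u in (5,60,115,150,256,345,400,450,505)])
# case/sensor in top
for n in("top0","scene0"):
    p,d,V,k=load(n);W=pts(d,V,k)
    if n=="top0":
        for uv in [(197,213),(300,218),(315,222),(237,153),(136,170),(370,222),(180,230),(155,200)]: print(n,uv,W[uv[1],uv[0]].round(3))
E
```

```text
cam in tool [ 0.081  0.001 -0.159]
225 [(np.int64(-93), np.int64(-392), np.int64(224)), (np.int64(-93), np.int64(-306), np.int64(224)), (np.int64(-106), np.int64(-236), np.int64(253)), (np.int64(-133), np.int64(-203), np.int64(312)), (np.int64(-185), np.int64(1), np.int64(429)), (np.int64(12), np.int64(56), np.int64(-7)), (np.int64(-320), np.int64(522), np.int64(727)), (np.int64(-404), np.int64(850), np.int64(914)), (np.int64(-487), np.int64(1278), np.int64(1097))]
237 [(np.int64(39), np.int64(-84), np.int64(-77)), (np.int64(39), np.int64(-66), np.int64(-77)), (np.int64(39), np.int64(-48), np.int64(-77)), (np.int64(-122), np.int64(-175), np.int64(241)), (np.int64(-185), np.int64(1), np.int64(366)), (np.int64(12), np.int64(51), np.int64(-22)), (np.int64(39), np.int64(50), np.int64(-77)), (np.int64(39), np.int64(67), np.int64(-77)), (np.int64(40), np.int64(84), np.int64(-78))]
249 [(np.int64(38), np.int64(-80), np.int64(-83)), (np.int64(39), np.int64(-60), np.int64(-85)), (np.int64(36), np.int64(-46), np.int64(-80)), (np.int64(12), np.int64(-54), np.int64(-36)), (np.int64(-185), np.int
[... 4360 characters left out ...]
 np.int64(-61), np.int64(-110)), (np.int64(25), np.int64(-41), np.int64(-116)), (np.int64(24), np.int64(-30), np.int64(-116)), (np.int64(24), np.int64(-22), np.int64(-116)), (np.int64(26), np.int64(1), np.int64(-117)), (np.int64(15), np.int64(23), np.int64(-109)), (np.int64(-7), np.int64(50), np.int64(-92)), (np.int64(-8), np.int64(67), np.int64(-91)), (np.int64(11), np.int64(68), np.int64(-105))]
top0 (197, 213) [0.515 0.127 0.036]
top0 (300, 218) [ 0.503 -0.177  0.009]
top0 (315, 222) [ 0.491 -0.222  0.005]
top0 (237, 153) [0.699 0.012 0.02 ]
top0 (136, 170) [0.642 0.311 0.034]
top0 (370, 222) [ 0.49  -0.381  0.02 ]
top0 (180, 230) [0.465 0.175 0.035]
top0 (155, 200) [ 0.557  0.261 -0.002]
```

Run:
```python
from h import *
for n,box in (("top0",(170,195,225,230)),("scene0",(225,215,270,262))):
    p,d,V,k=load(n)
    m=(p.min(2)>105).astype(np.uint8)
    b=np.zeros_like(m);b[box[1]:box[3],box[0]:box[2]]=1;m&=b
    # erode away nothing; take biggest comp
    c=max(cv2.findContours(m,cv2.RETR_EXTERNAL,cv2.CHAIN_APPROX_NONE)[0],key=cv2.contourArea)
    f=np.zeros_like(m);cv2.drawContours(f,[c],-1,1,-1)
    v,u=np.nonzero(f)
    P=np.array([ray(a,e,V,k,.036)[:2] for a,e in zip(u,v)])
    rr=cv2.minAreaRect((P*1000).astype(np.float32))
    C=np.cov((P*1000).T);w,E=np.linalg.eigh(C)
    print(n,len(P),rr,P.mean(0),np.degrees(np.arctan2(E[1,1],E[0,1])),np.sqrt(12*w))
# heights along lid, using depth of top
p,d,V,k=load("top0");W=pts(d,V,k)
m=(W[...,2]>.05)&(W[...,0]<.75)
q=W[150:210,155:220];qm=q[...,2]>.045
Q=q[qm];print(len(Q),Q.min(0),Q.max(0))
th=np.radians(14);ex=np.array([np.cos(th),np.sin(th)]);c=np.array([.515,.127])
X=(Q[:,:2]-c)@ex;Y=(Q[:,:2]-c)@np.array([-ex[1],ex[0]])
for z in np.arange(.045,.17,.01):
    s=abs(Q[:,2]-z)<.005
    if s.sum(): print(round(z,3),s.sum(),np.percentile(X[s],[0,5,50,95]).round(4),np.percentile(Y[s],[2,98]).round(3))
# dock
p,d,V,k=load("top0")
m=((p.max(2)<125)).astype(np.uint8);b=np.zeros_like(m);b[195:240,272:325]=1;m&=b
f=cv2.findContours(m,cv2.RETR_EXTERNAL,cv2.CHAIN_APPROX_NONE)[0]
print([cv2.contourArea(x) for x in f])
W=pts(d,V,k);s=(b>0)&(W[...,2]>.027);print(s.sum(),W[s].mean(0),W[s].min(0),W[s].max(0))
```

```text
top0 430 ((516.3439331054688, 123.72440338134766), (43.19287872314453, 87.20120239257812), 16.693012237548828) [0.51624464 0.12380402] 106.00071123757006 [42.31557594 85.20808299]
scene0 468 ((513.9293823242188, 126.15774536132812), (49.653770446777344, 91.26354217529297), 17.294445037841797) [0.51201696 0.12614051] 107.25958316932937 [46.21583019 90.50806574]
1772 [ 0.42090395 -0.02812531  0.04700289] [0.66153225 0.22436024 1.04587995]
0.045 6 [0.0622 0.063  0.0677 0.074 ] [-0.069  0.068]
0.055 55 [0.0609 0.0631 0.0668 0.0776] [-0.07  0.07]
0.065 152 [0.0616 0.0635 0.0691 0.0768] [-0.067  0.069]
0.075 86 [0.064  0.0691 0.0745 0.0852] [-0.07   0.067]
0.085 127 [0.0701 0.0727 0.078  0.0877] [-0.068  0.066]
0.095 123 [0.0732 0.0768 0.083  0.0877] [-0.065  0.067]
0.105 102 [0.0801 0.0819 0.0875 0.0969] [-0.07   0.071]
0.115 164 [0.081  0.0855 0.0916 0.0979] [-0.066  0.069]
0.125 84 [0.0898 0.0916 0.0971 0.1088] [-0.069  0.07 ]
0.135 190 [0.0904 0.0932 0.1003 0.1063] [-0.064  0.066]
0.145 97 [0.099  0.1009 0.1054 0.1179] [-0.068  0.07 ]
0.155 377 [0.1006 0.1039 0.1139 0.1322] [-0.065  0.064]
0.165 192 [0.1051 0.1126 0.1226 0.1301] [-0.063  0.062]
[746.0]
194 [ 0.50393327 -0.12720368  0.0758071 ] [ 0.42090395 -0.15032834  0.02899025] [ 0.54478549 -0.02812531  1.04587995]
```

{"fn": "servo_tool", "kwargs": {
  "grip": [-0.25,-0.25,-0.25,-0.25,-0.25,-0.25],
  "translation": [
    [0,0,0],
    [0,0,0],
    [0,0,0],
    [0,0,0],
    [0,0,0],
    [0,0,0]
  ],
  "turn": [0,0,0,0,0,0],
  "newtons": 8
}}

```text
time_s: 0.65
tcp_pos: [0.1694, -0.6534, 0.2266]
eef_rot: [-180.0, 0.0, -165.5]
contact_force: [0.1, -0.0, -0.3]
gripper_width: 0.0565
```

```bash
cat > snap.py <<'E'
import sys
from plant import r,capture,calibration
import cv2,numpy as np
for n in sys.argv[2:]:
    s=r.get_state();c=calibration(n); p,d=capture(n); f=f"{n}{sys.argv[1]}"
    cv2.imwrite(f"pics/{f}.png",p); np.savez(f"pics/{f}.npz",p=p,d=d,view=np.array(c["view"]),k=[c["fx"],c["fy"],c["cx"],c["cy"]],tcp=s['tcp_pos'],rot=s['eef_rot'])
print(s['time_s'],s['tcp_pos'].round(4),s['eef_rot'].round(2),s['gripper_width'].round(4),s['contact_force'].round(2))
E
python3 snap.py 1 wrist
python3 - <<'E'
from h import *
a=np.load("pics/wrist1.npz");p,d,V,k=load("wrist1");W=pts(d,V,k)
from scipy.spatial.transform import Rotation as Ro
R=Ro.from_euler('xyz',a['rot'],degrees=True).as_matrix()
T=((W-a['tcp'])@R*1000).round()
for v in range(231,320,12):
    print(v,[tuple(T[v,u].astype(int).tolist()) if 0<d[v,u]<.3 else None for u in range(4,512,36)])
E
```

```text
231 [None, (37, -79, -69), None, (39, -51, -72), (39, -38, -71), (12, -42, -15), None, None, None, (12, 43, -15), (39, 39, -72), (40, 51, -73), None, (37, 81, -68), None]
243 [(40, -80, -82), (32, -81, -69), (39, -57, -82), (39, -46, -81), (39, -34, -81), (12, -38, -30), None, None, None, (11, 40, -29), (39, 36, -81), (39, 48, -81), (39, 59, -81), (33, 81, -70), (39, 82, -82)]
255 [(37, -79, -84), (28, -81, -69), (39, -53, -88), (39, -42, -88), (39, -32, -88), (12, -35, -43), None, None, None, (12, 36, -43), (39, 33, -88), (39, 44, -89), (39, 55, -88), (28, 83, -69), (36, 81, -84)]
267 [(32, -80, -84), (31, -70, -83), (36, -53, -90), (37, -41, -91), (36, -31, -90), (31, -23, -83), (32, -11, -83), (32, 1, -83), (31, 13, -83), (31, 24, -83), (35, 33, -89), (36, 44, -90), (37, 54, -91), (31, 72, -83), (33, 81, -85)]
279 [(29, -79, -87), (28, -69, -85), (31, -54, -89), (33, -42, -92), (33, -31, -91), (28, -23, -85), (28, -11, -84), (27, 1, -84), (28, 12, -85), (28, 24, -84), (32, 33, -91), (32, 44, -90), (32, 55, -90), (27, 72, -84), (28, 82, -85)]
291 [(26, -79, -88), (16, -80, -75), (2
[... 243 characters left out ...]
33, -90), (-1, -31, -62), None, None, None, (-2, 33, -60), (23, 34, -90), (24, 45, -91), (23, 57, -90), (12, 82, -76), (21, 82, -87)]
315 [None, (8, -79, -78), (20, -55, -91), (19, -44, -91), (18, -33, -90), (24, -20, -96), (23, -10, -95), (23, 1, -95), (23, 11, -95), (24, 22, -96), (24, 32, -96), (23, 43, -95), (22, 54, -94), (7, 82, -77), (28, 68, -100)]Traceback (most recent call last):
  File "snap.py", line 7, in <module>
    print(s['time_s'],s['tcp_pos'].round(4),s['eef_rot'].round(2),s['gripper_width'].round(4),s['contact_force'].round(2))
                                                                  ^^^^^^^^^^^^^^^^^^^^^^^^
AttributeError: 'float' object has no attribute 'round'
```

View pics/wrist1.png

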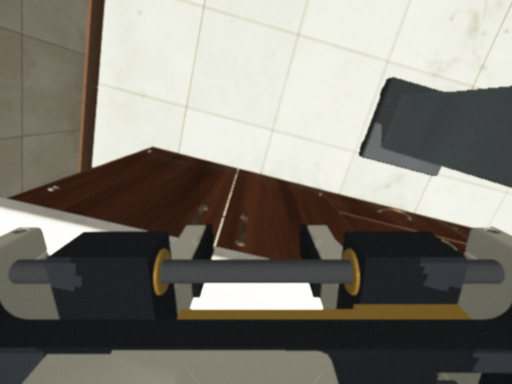

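```bash
sed -i "s/s\['gripper_width'\].round(4)/s['gripper_width']/" snap.py
python3 - <<'E'
from h import *
th=np.radians(16.5);ex=np.array([np.cos(th),np.sin(th)]);ey=np.array([-ex[1],ex[0]]);c=np.array([.515,.125])
for n in("top0","scene0"):
    p,d,V,k=load(n);W=pts(d,V,k)
    X=(W[...,:2]-c)@ex;Y=(W[...,:2]-c)@ey;Z=W[...,2]
    m=(abs(X)<.2)&(abs(Y)<.07)&(Z>.003)&(Z<.3)&(d>0)
    print(n,m.sum())
    for z in np.arange(.045,.19,.01):
        s=m&(abs(Z-z)<.005)&(X>0)
        if s.sum()>3: print(round(z,3),s.sum(),np.percentile(X[s]*1000,[0,5,25,50,95]).round(1),np.percentile(Y[s],[2,98]).round(3))
    # case rim
    s=m&(Z>.037)&(Z<.044); print('rim',s.sum(),np.percentile(X[s],[1,99]),np.percentile(Y[s],[1,99]))
    mm=(X>-.12)&(X<.0)&(Z>.03)&(abs(Y)<.12)&(Z<.05);print(np.percentile(X[mm],[1,99]),np.percentile(Y[mm],[1,99]),np.median(Z[mm]))
E
```

```text
top0 4226
0.045 77 [ 1.4  6.7 37.5 62.5 66.4] [-0.068  0.069]
0.055 50 [63.7 64.7 65.7 66.8 72.5] [-0.068  0.067]
0.065 150 [63.4 64.3 67.1 69.8 76.1] [-0.067  0.068]
0.075 81 [66.7 70.2 73.6 74.8 78.8] [-0.067  0.064]
0.085 124 [72.7 73.7 76.1 78.8 84.9] [-0.068  0.064]
0.095 121 [75.6 77.3 81.7 83.5 87.7] [-0.065  0.065]
0.105 97 [82.7 83.6 85.2 87.7 93.5] [-0.066  0.068]
0.115 161 [83.4 86.  89.7 92.4 96.4] [-0.067  0.064]
0.125 78 [ 92.4  93.2  95.1  97.  104.3] [-0.068  0.065]
0.135 187 [ 93.   94.4  97.9 100.8 104.6] [-0.066  0.062]
0.145 92 [101.7 102.6 104.4 106.1 112.5] [-0.069  0.067]
0.155 381 [102.2 104.6 109.9 114.3 132.6] [-0.065  0.066]
0.165 199 [105.4 113.8 118.4 123.  129.3] [-0.067  0.064]
rim 690 [-0.06792062  0.06593155] [-0.06944508  0.06917199]
[-0.06805377 -0.00071274] [-0.07254646  0.06923885] 0.03651633219167005
scene0 4327
0.045 90 [ 1.   7.1 37.8 58.9 72.5] [-0.069  0.07 ]
0.055 67 [60.3 61.  62.3 64.  76.6] [-0.064  0.07 ]
0.065 141 [59.8 61.  63.8 66.6 73.1] [-0.059  0.07 ]
0.075 88 [63.3 65.4 70.  71.5 80.9] [-0.059  0.069]
0.085 130 [69.4 70.5 72.8 75.8 84.6] [-0.062  0.069]
0.095 117 [71.8 72.8 77.7 80.3 88.7] [-0.061  0.069]
0.105 110 [79.2 80.1 82.  84.5 93.4] [-0.061  0.07 ]
0.115 144 [80.6 82.8 86.6 89.4 97.2] [-0.06   0.069]
0.125 102 [ 89.1  90.   92.   93.8 103.6] [-0.065  0.069]
0.135 169 [ 88.   91.6  95.5  98.6 105. ] [-0.062  0.068]
0.145 84 [ 99.2  99.7 101.4 103.8 115.4] [-0.064  0.069]
0.155 323 [ 98.8 101.6 107.1 111.5 129. ] [-0.063  0.068]
0.165 156 [108.6 110.1 114.9 120.4 126.7] [-0.065  0.066]
rim 666 [-0.07136229  0.06271091] [-0.06935187  0.0697986 ]
[-0.07163794 -0.00067039] [-0.07177145  0.07237038] 0.0363144765668838
```

{"fn": "servo_tool", "kwargs": {
  "grip": [-0.45,-0.45,-0.45,-0.45,-0.45,-0.45,-0.45,-0.45,-0.45,-0.45],
  "translation": [
    [-0.03,0.035,0],
    [-0.055,0.07,0],
    [-0.08,0.1,0],
    [-0.105,0.135,0],
    [-0.13,0.165,0],
    [-0.155,0.2,0],
    [-0.18,0.23,0],
    [-0.205,0.265,0],
    [-0.23,0.295,0],
    [-0.255,0.325,0]
  ],
  "turn": [-0.1,-0.2,-0.3,-0.4,-0.5,-0.6,-0.7,-0.75,-0.8,-0.8]
}}

```text
time_s: 1.53
tcp_pos: [0.335, -0.2729, 0.227]
eef_rot: [-179.9, 0.0, -119.4]
contact_force: [1.0, 1.3, -0.3]
gripper_width: 0.0637
```

{"fn": "servo_tool", "kwargs": {
  "grip": [-0.45,-0.45,-0.45,-0.45,-0.45,-0.45,-0.45,-0.45,-0.45,-0.45],
  "translation": [
    [-0.04,0.004,0],
    [-0.08,0.008,0],
    [-0.12,0.012,0],
    [-0.16,0.016,0],
    [-0.2,0.02,0],
    [-0.24,0.025,0],
    [-0.28,0.029,0],
    [-0.32,0.033,0],
    [-0.36,0.037,0],
    [-0.4,0.041,0]
  ],
  "turn": [-0.1,-0.2,-0.3,-0.4,-0.5,-0.6,-0.7,-0.78,-0.806,-0.806]
}}

```text
time_s: 2.37
tcp_pos: [0.4972, 0.0954, 0.227]
eef_rot: [-179.9, 0.0, -73.3]
contact_force: [0.7, -0.2, -0.6]
gripper_width: 0.0639
```

```bash
python3 snap.py 2 wrist scene
```

```text
2.4167 [0.5006 0.1002 0.2267] [-1.7984e+02  1.0000e-02 -7.3280e+01] 0.06317670946294511 [5.65 5.97 2.68]
```

View pics/wrist2.png

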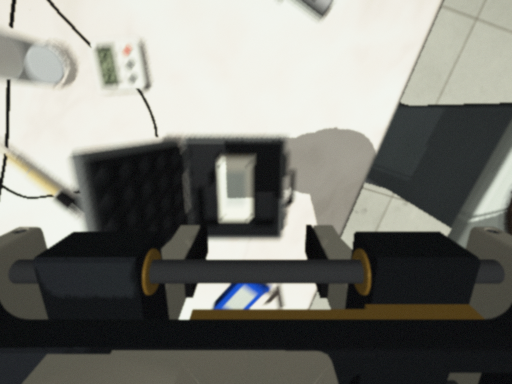

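View pics/scene2.png

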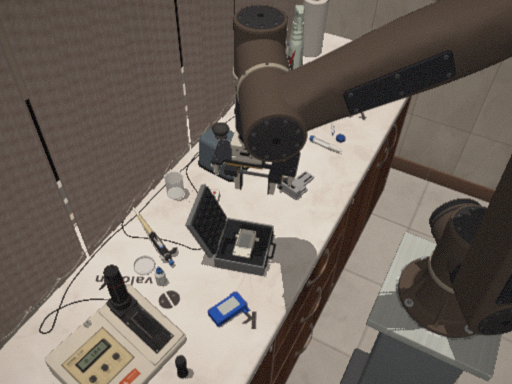

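```bash
python3 snap.py 3 wrist top
```

```text
2.5167 [0.4975 0.0956 0.2261] [ 1.7996e+02 -1.0000e-02 -7.3270e+01] 0.06363978193946035 [-0.03 -0.79 -0.87]
```

View pics/wrist3.png

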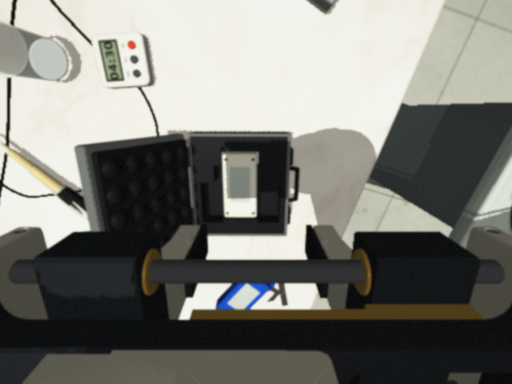

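Run:
```python
from h import *
from scipy.spatial.transform import Rotation as Ro
p,d,V,k=load("wrist3")
m=(p.min(2)>100).astype(np.uint8)
b=np.zeros_like(m);b[140:235,200:275]=1
W=pts(d,V,k)
dark=(p.max(2)<70)
m&=b
n,l,s,c=cv2.connectedComponentsWithStats(m)
print(s,c)
i=l[190,237] or l[200,237]
f=(l==i).astype(np.uint8)
cs=max(cv2.findContours(f,cv2.RETR_EXTERNAL,cv2.CHAIN_APPROX_NONE)[0],key=cv2.contourArea);f[:]=0;cv2.drawContours(f,[cs],-1,1,-1)
v,u=np.nonzero(f);P=np.array([ray(a,e,V,k,.036)[:2] for a,e in zip(u,v)])
w,E=np.linalg.eigh(np.cov(P.T*1000));print(P.mean(0),np.degrees(np.arctan2(E[1,1],E[0,1])),np.sqrt(12*w),cv2.minAreaRect((P*1000).astype(np.float32)))
print(np.median(W[f>0][:,2]))
c=cv2.resize(p[125:240,150:300],None,fx=5,fy=5,interpolation=cv2.INTER_CUBIC);cv2.imwrite("pics/c5.png",c)
# lid from wrist depth
th=np.radians(16.5);ex=np.array([np.cos(th),np.sin(th)]);ey=np.array([-ex[1],ex[0]]);c=np.array([.514,.125])
X=(W[...,:2]-c)@ex;Y=(W[...,:2]-c)@ey;Z=W[...,2]
mm=(abs(X)<.2)&(abs(Y)<.09)&(Z<.3)&(d>.1)
for z in np.arange(.045,.19,.01):
    s=mm&(abs(Z-z)<.005)&(X>0)
    if s.sum()>3: print(round(z,3),s.sum(),np.percentile(X[s]*1000,[0,5,25,50,95]).round(1),np.percentile(Y[s],[2,98]).round(3))
```

```text
[[     0      0    512    384 194379]
 [   222    153     36     65   2163]
 [   209    234     66      1     66]] [[255.68747138 191.55728757]
 [239.07998151 185.05501618]
 [241.5        234.        ]]
[0.51539281 0.12273765] 106.61586543684302 [46.2081359  91.05855061] ((514.8330078125, 123.76449584960938), (46.89934158325195, 91.26766967773438), 15.819013595581055)
0.03669552144343918
0.045 443 [ 0.1 10.2 41.4 63.  66.3] [-0.072  0.07 ]
0.055 279 [62.9 64.3 65.  66.  75.8] [-0.072  0.044]
0.065 694 [62.6 63.8 66.6 69.1 78.1] [-0.072  0.04 ]
0.075 477 [67.7 71.8 73.5 74.5 83.2] [-0.071  0.039]
0.085 676 [72.2 73.2 75.4 77.9 87.4] [-0.071  0.042]
0.095 799 [75.7 78.2 81.7 83.3 91.5] [-0.071  0.047]
0.105 660 [81.9 82.8 84.4 86.7 96.9] [-0.072  0.046]
0.115 1001 [ 83.1  85.7  89.4  92.1 100.4] [-0.071  0.028]
0.125 605 [ 91.7  92.6  94.6  96.4 107. ] [-0.072  0.019]
0.135 1140 [ 92.3  94.6  98.2 101.1 109.6] [-0.071  0.017]
0.145 667 [101.2 102.4 104.1 105.5 115.7] [-0.072  0.012]
0.155 1881 [101.6 103.9 108.3 111.8 131.3] [-0.071  0.006]
0.165 1147 [111.6 113.2 116.3 122.1 128.3] [-0.069  0.004]
```

View pics/c5.png

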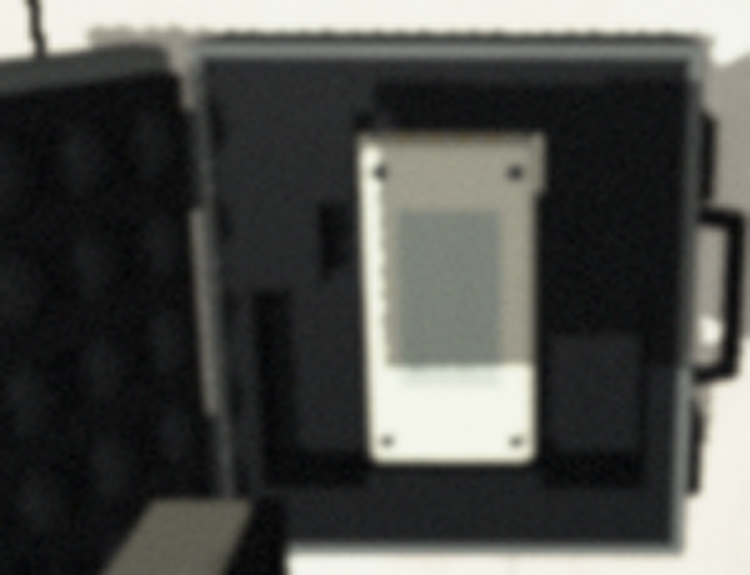

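View pics/top3.png

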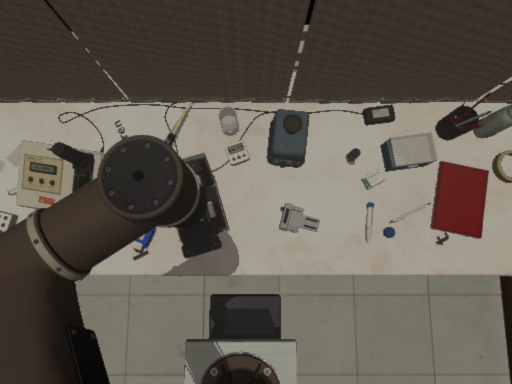

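{"fn": "servo_tool", "kwargs": {
  "grip": [-0.25,-0.25,-0.25,-0.25,-0.25,-0.25],
  "translation": [
    [-0.02,-0.01,0.02],
    [-0.04,-0.02,0.05],
    [-0.051,-0.025,0.08],
    [-0.051,-0.025,0.11],
    [-0.051,-0.025,0.127],
    [-0.051,-0.025,0.127]
  ],
  "turn": [0,0,0,0,0,0]
}}

```text
time_s: 3.07
tcp_pos: [0.5036, 0.147, 0.0961]
eef_rot: [179.6, -0.1, -73.5]
contact_force: [-0.2, 0.2, -0.3]
gripper_width: 0.055
```

```bash
python3 snap.py 4 scene wrist
python3 - <<'E'
import cv2
p=cv2.imread("pics/scene4.png");cv2.imwrite("pics/c6.png",cv2.resize(p[120:290,160:320],None,fx=3.5,fy=3.5,interpolation=cv2.INTER_CUBIC))
E
```

```text
3.1167 [0.5049 0.1476 0.0984] [ 1.7979e+02 -8.0000e-02 -7.3500e+01] 0.054359409538985465 [-0.24 -0.41  1.39]
```

View pics/c6.png

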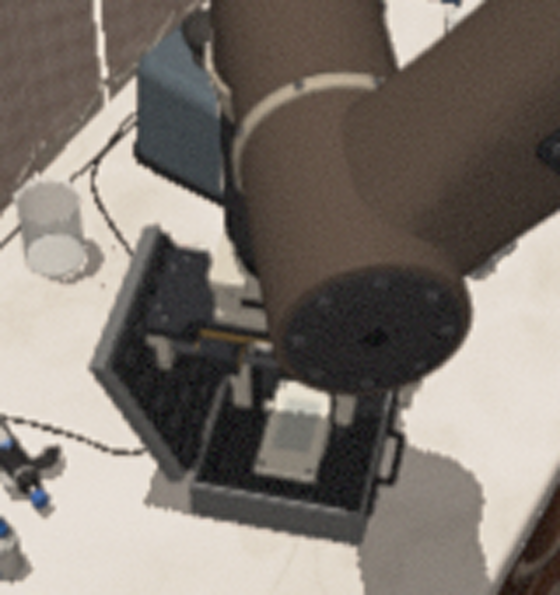

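View pics/wrist4.png

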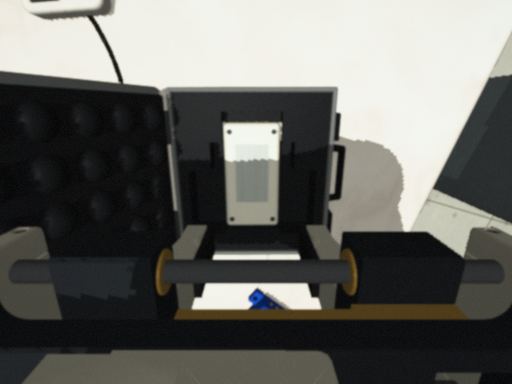

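{"fn": "servo_tool", "kwargs": {
  "grip": [-0.25,-0.25,-0.25,-0.25,-0.25],
  "translation": [
    [0,0,0.01],
    [0,0,0.02],
    [0,0,0.03],
    [0,0,0.03],
    [0,0,0.03]
  ],
  "turn": [0,0,0,0,0]
}}

```text
time_s: 3.58
tcp_pos: [0.5058, 0.1489, 0.0691]
eef_rot: [179.9, -0.0, -73.4]
contact_force: [0.0, -0.2, -0.2]
gripper_width: 0.0546
```

```bash
python3 snap.py 5 wrist
cat > meas.py <<'E'
import sys
from h import *
from scipy.spatial.transform import Rotation as Ro
n=sys.argv[1];p,d,V,k=load(n);a=np.load(f"pics/{n}.npz")
W=pts(d,V,k)
m=((abs(W[...,2]-.036)<.006)&(p.min(2)>90)&(d>0)).astype(np.uint8)
c=max(cv2.findContours(m,cv2.RETR_EXTERNAL,cv2.CHAIN_APPROX_NONE)[0],key=cv2.contourArea)
q=c[:,0,:];P=np.array([ray(u,v,V,k,.036)[:2] for u,v in q])
print(cv2.boundingRect(c),cv2.minAreaRect((P*1000).astype(np.float32)))
R=Ro.from_euler('xyz',a['rot'],degrees=True).as_matrix()
T=(np.c_[P,np.full(len(P),.036)]-a['tcp'])@R
print("tool-frame rect mm",cv2.minAreaRect((T[:,:2]*1000).astype(np.float32)), "x",T[:,0].min(),T[:,0].max(),"y",T[:,1].min(),T[:,1].max())
# left/right edges per x
for x in np.arange(-.04,.12,.015):
    s=abs(T[:,0]-x)<.003
    if s.sum()>1: print(round(x,3),(T[s,1].min()*1000).round(1),(T[s,1].max()*1000).round(1))
E
python3 meas.py wrist5; python3 meas.py wrist4
```

```text
3.5833 [0.5058 0.1489 0.0691] [ 1.7993e+02 -3.0000e-02 -7.3450e+01] 0.05464435486303829 [ 0.03 -0.23 -0.16]
(222, 122, 64, 116) ((515.051025390625, 123.66941833496094), (45.1194953918457, 88.56146240234375), 16.582927703857422)
tool-frame rect mm ((26.775535583496094, -1.6807746887207031), (45.11947250366211, 88.56145477294922), 89.96862030029297) x -0.017516801840196192 0.07106528905028477 y -0.024254474030897637 0.020863038687390426
-0.01 -24.1 20.6
0.005 -23.8 20.3
0.02 -24.0 20.5
0.035 -24.2 20.2
0.05 -24.3 20.4
0.065 -23.9 20.7
(223, 122, 58, 103) ((515.3453369140625, 124.298095703125), (46.719757080078125, 89.11458587646484), 16.530370712280273)
tool-frame rect mm ((25.20398712158203, -3.6138477325439453), (46.719459533691406, 89.11453247070312), 89.97173309326172) x -0.01934743877272935 0.06977139910770856 y -0.026988114223569663 0.019730545602242834
-0.01 -25.7 18.9
0.005 -25.3 18.5
0.02 -25.6 18.2
0.035 -25.3 18.7
0.05 -25.6 19.1
0.065 -26.7 19.6
```

View pics/wrist5.png

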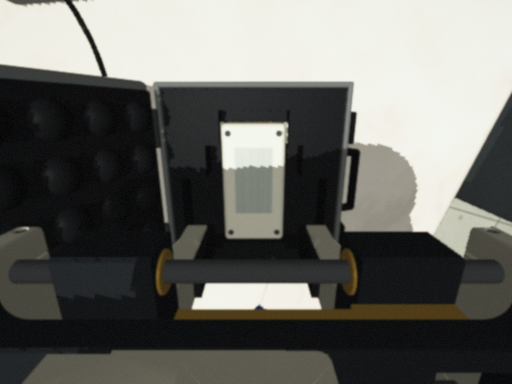

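{"fn": "servo_tool", "kwargs": {
  "grip": [-0.25,-0.25,-0.25,-0.25],
  "translation": [
    [0,-0.001,0.002],
    [0,-0.0015,0.004],
    [0,-0.0015,0.006],
    [0,-0.0015,0.006]
  ],
  "turn": [0,0,0,0]
}}

```text
time_s: 3.97
tcp_pos: [0.5075, 0.1496, 0.0633]
eef_rot: [180.0, -0.0, -73.4]
contact_force: [-0.7, 0.4, -0.3]
gripper_width: 0.0547
```

{"fn": "servo_tool", "kwargs": {
  "grip": [-0.25,-0.25,-0.25],
  "translation": [
    [0,0,0.002],
    [0,0,0.003],
    [0,0,0.003]
  ],
  "turn": [0,0,0]
}}

```text
time_s: 4.22
tcp_pos: [0.5075, 0.1496, 0.0603]
eef_rot: [180.0, -0.0, -73.4]
contact_force: [0.8, 0.3, -0.2]
gripper_width: 0.0549
```

{"fn": "servo_tool", "kwargs": {
  "grip": [-0.25,-0.25,-0.25],
  "translation": [
    [0,0,0.001],
    [0,0,0.002],
    [0,0,0.002]
  ],
  "turn": [0,0,0]
}}

```text
time_s: 4.47
tcp_pos: [0.5075, 0.1496, 0.0584]
eef_rot: [180.0, -0.0, -73.4]
contact_force: [0.1, -0.2, -0.4]
gripper_width: 0.0548
```

{"fn": "servo_tool", "kwargs": {
  "grip": [-0.25,-0.25,-0.25],
  "translation": [
    [0,0,0.001],
    [0,0,0.002],
    [0,0,0.002]
  ],
  "turn": [0,0,0]
}}

```text
time_s: 4.72
tcp_pos: [0.5075, 0.1496, 0.0563]
eef_rot: [180.0, -0.0, -73.4]
contact_force: [-0.5, 0.6, 0.7]
gripper_width: 0.055
```

{"fn": "servo_tool", "kwargs": {
  "grip": [-0.25,-0.25,-0.25],
  "translation": [
    [0,0,0.001],
    [0,0,0.002],
    [0,0,0.002]
  ],
  "turn": [0,0,0]
}}

```text
time_s: 4.97
tcp_pos: [0.5075, 0.1496, 0.0544]
eef_rot: [180.0, -0.0, -73.4]
contact_force: [0.4, -0.0, -0.5]
gripper_width: 0.055
```

```bash
python3 snap.py 6 scene
python3 - <<'E'
import cv2
p=cv2.imread("pics/scene6.png");cv2.imwrite("pics/c7.png",cv2.resize(p[170:270,180:290],None,fx=6,fy=6,interpolation=cv2.INTER_CUBIC))
E
```

```text
4.9667 [0.5075 0.1496 0.0544] [179.98  -0.   -73.45] 0.05498203860898392 [ 0.36 -0.03 -0.49]
```

View pics/c7.png

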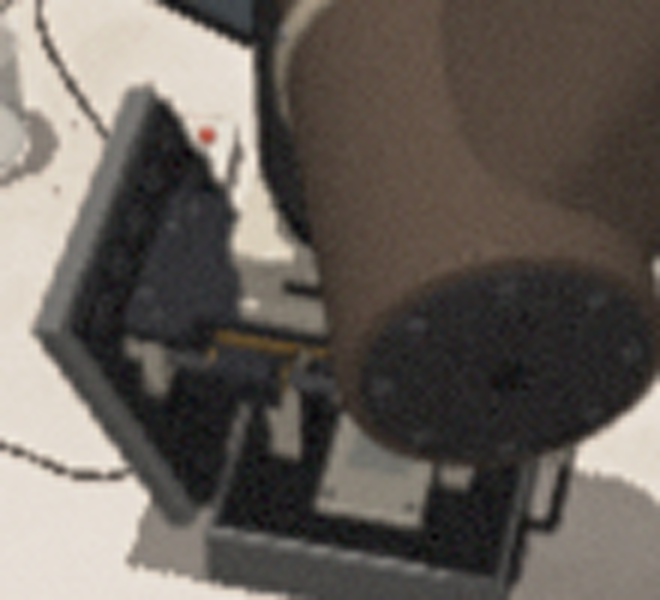

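Run:
```python
from h import *
p,d,V,k=load("scene6");W=pts(d,V,k)
th=np.radians(16.55);ex=np.array([np.cos(th),np.sin(th)]);ey=np.array([-ex[1],ex[0]]);c=np.array([.5153,.1235])
X=(W[...,:2]-c)@ex*1000;Y=(W[...,:2]-c)@ey*1000;Z=W[...,2]*1000
for v in range(205,240,3): print(v,[(u,int(X[v,u]),int(Y[v,u]),int(Z[v,u])) for u in range(198,222,3)])
```

```text
205 [(198, 117, 2, 156), (201, 109, 1, 156), (204, 102, 1, 158), (207, 92, 4, 164), (210, 86, 0, 161), (213, 78, 1, 164), (216, 70, 1, 166), (219, 81, -61, 95)]
208 [(198, 113, 16, 160), (201, 108, 7, 151), (204, 101, 6, 152), (207, 90, 14, 164), (210, 83, 12, 163), (213, 76, 8, 161), (216, 68, 8, 163), (219, 46, 56, 221)]
211 [(198, 111, 24, 158), (201, 105, 19, 154), (204, 102, 5, 139), (207, 88, 20, 159), (210, 80, 21, 162), (213, 73, 19, 163), (216, 65, 19, 164), (219, 45, 61, 216)]
214 [(198, 110, 27, 151), (201, 102, 26, 152), (204, 92, 34, 163), (207, 86, 30, 160), (210, 78, 30, 162), (213, 70, 29, 163), (216, 63, 26, 161), (219, 56, 26, 164)]
217 [(198, 106, 39, 153), (201, 102, 29, 143), (204, 90, 42, 162), (207, 83, 40, 161), (210, 75, 39, 162), (213, 68, 38, 163), (216, 61, 37, 163), (219, 53, 35, 163)]
220 [(198, 102, 51, 157), (201, 99, 39, 143), (204, 87, 51, 161), (207, 79, 52, 164), (210, 73, 47, 160), (213, 65, 49, 164), (216, 58, 45, 162), (219, 51, 43, 161)]
223 [(198, 101, 58, 154), (201, 91, 64, 163), (204, 85, 59, 159), (207, 77, 60, 163), (210, 70, 58, 162), (2
[... 175 characters left out ...]
, 88), (216, 58, 49, 143), (219, 51, 47, 144)]
229 [(198, 101, 61, 135), (201, 95, 57, 131), (204, 83, 69, 149), (207, 78, 60, 140), (210, 73, 54, 133), (213, 64, 55, 138), (216, 55, 59, 144), (219, 49, 55, 141)]
232 [(198, 100, 66, 129), (201, 95, 60, 123), (204, 85, 66, 133), (207, 77, 65, 134), (210, 81, 31, 92), (213, 74, 28, 90), (216, 54, 65, 141), (219, 47, 63, 139)]
235 [(198, 100, 69, 121), (201, 94, 65, 117), (204, 88, 58, 111), (207, 81, 55, 109), (210, 79, 38, 89), (213, 72, 33, 85), (216, 54, 65, 129), (219, 47, 64, 130)]
238 [(198, 99, 73, 114), (201, 94, 66, 107), (204, 88, 61, 103), (207, 81, 57, 98), (210, 75, 52, 95), (213, 72, 36, 76), (216, 67, 27, 66), (219, 60, 24, 65)]
```

{"fn": "servo_tool", "kwargs": {
  "grip": [-0.25,-0.25],
  "translation": [
    [0,0,0.001],
    [0,0,0.0015]
  ],
  "turn": [0,0]
}}

```text
time_s: 5.18
tcp_pos: [0.5076, 0.1497, 0.053]
eef_rot: [-180.0, 0.0, -73.4]
contact_force: [0.4, 0.0, 0.6]
gripper_width: 0.0549
```

{"fn": "servo_tool", "kwargs": {
  "grip": [-0.25,-0.25],
  "translation": [
    [0,0,0.001],
    [0,0,0.0015]
  ],
  "turn": [0,0]
}}

```text
time_s: 5.35
tcp_pos: [0.5076, 0.1497, 0.0514]
eef_rot: [180.0, 0.0, -73.4]
contact_force: [0.1, 1.0, -0.1]
gripper_width: 0.0544
```

{"fn": "servo_tool", "kwargs": {
  "grip": [-0.25,-0.25],
  "translation": [
    [0,0,0.001],
    [0,0,0.0015]
  ],
  "turn": [0,0]
}}

```text
time_s: 5.52
tcp_pos: [0.5076, 0.1497, 0.0499]
eef_rot: [180.0, -0.0, -73.4]
contact_force: [1.6, -0.2, 0.1]
gripper_width: 0.0544
```

{"fn": "servo_tool", "kwargs": {
  "grip": [-0.25,-0.25],
  "translation": [
    [0,0,0.001],
    [0,0,0.0015]
  ],
  "turn": [0,0]
}}

```text
time_s: 5.68
tcp_pos: [0.5076, 0.1496, 0.0484]
eef_rot: [180.0, -0.0, -73.4]
contact_force: [0.4, -0.6, 0.2]
gripper_width: 0.0548
```

{"fn": "servo_tool", "kwargs": {
  "grip": [-0.25,-0.25],
  "translation": [
    [0,0,0.001],
    [0,0,0.002]
  ],
  "turn": [0,0]
}}

```text
time_s: 5.85
tcp_pos: [0.5077, 0.1497, 0.0465]
eef_rot: [-180.0, 0.0, -73.4]
contact_force: [-0.9, -0.4, 0.6]
gripper_width: 0.055
```

{"fn": "servo_tool", "kwargs": {
  "grip": [-0.25,-0.25],
  "translation": [
    [0,0,0.001],
    [0,0,0.002]
  ],
  "turn": [0,0]
}}

```text
time_s: 6.02
tcp_pos: [0.5076, 0.1497, 0.0445]
eef_rot: [-180.0, 0.0, -73.4]
contact_force: [0.1, 0.7, -0.1]
gripper_width: 0.0546
```

{"fn": "servo_tool", "kwargs": {
  "grip": [-0.25,-0.25],
  "translation": [
    [0,0,0.001],
    [0,0,0.002]
  ],
  "turn": [0,0]
}}

```text
time_s: 6.18
tcp_pos: [0.5076, 0.1497, 0.0424]
eef_rot: [180.0, -0.0, -73.4]
contact_force: [0.0, 0.2, -0.2]
gripper_width: 0.0552
```

{"fn": "servo_tool", "kwargs": {
  "grip": [-0.25,-0.25],
  "translation": [
    [0,0,0.001],
    [0,0,0.002]
  ],
  "turn": [0,0]
}}

```text
time_s: 6.35
tcp_pos: [0.5076, 0.1497, 0.0405]
eef_rot: [-180.0, 0.0, -73.4]
contact_force: [-0.0, -0.3, 0.5]
gripper_width: 0.0544
```

```bash
python3 snap.py 7 wrist; python3 meas.py wrist7
```

```text
6.35 [0.5076 0.1497 0.0405] [-180.      0.    -73.44] 0.05438061584114064 [-0.04 -0.25  0.46]
(218, 124, 77, 133) ((515.1646728515625, 123.96776580810547), (45.94828796386719, 88.77001190185547), 16.597864151000977)
tool-frame rect mm ((26.81112289428711, 0.1177825927734375), (45.948299407958984, 88.77001953125), 89.96110534667969) x -0.01758745384978111 0.07120910463188034 y -0.022878486161211714 0.023066158808666557
-0.01 -21.8 22.3
0.005 -21.9 22.4
0.02 -22.0 22.5
0.035 -22.1 22.5
0.05 -22.1 22.6
0.065 -22.7 23.1
```

View pics/wrist7.png

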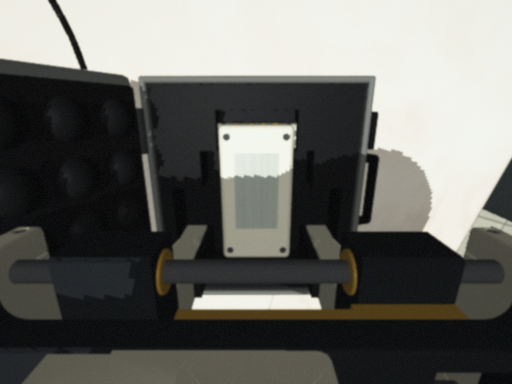

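{"fn": "servo_tool", "kwargs": {
  "grip": [-0.25,-0.25],
  "translation": [
    [0,0,0.001],
    [0,0,0.002]
  ],
  "turn": [0,0]
}}

```text
time_s: 6.57
tcp_pos: [0.5077, 0.1497, 0.0385]
eef_rot: [-180.0, 0.0, -73.4]
contact_force: [-1.3, -0.3, 2.5]
gripper_width: 0.0548
```

{"fn": "servo_tool", "kwargs": {
  "grip": [-0.25,-0.25],
  "translation": [
    [0,0,0.001],
    [0,0,0.002]
  ],
  "turn": [0,0]
}}

```text
time_s: 6.73
tcp_pos: [0.5069, 0.1493, 0.0366]
eef_rot: [179.9, -0.0, -73.4]
contact_force: [-7.4, -1.7, 7.4]
gripper_width: 0.0551
```

{"fn": "servo_tool", "kwargs": {
  "grip": [-0.25,-0.25],
  "translation": [
    [0,0,0.001],
    [0,0,0.002]
  ],
  "turn": [0,0]
}}

```text
time_s: 6.9
tcp_pos: [0.5062, 0.1488, 0.0347]
eef_rot: [179.9, -0.0, -73.5]
contact_force: [-12.4, -2.0, 13.6]
gripper_width: 0.0549
```

{"fn": "servo_tool", "kwargs": {
  "grip": [-0.25,-0.25],
  "translation": [
    [0,0,0.001],
    [0,0,0.0015]
  ],
  "turn": [0,0]
}}

```text
time_s: 7.07
tcp_pos: [0.5056, 0.1484, 0.0333]
eef_rot: [179.8, -0.0, -73.5]
contact_force: [-14.6, -4.1, 16.8]
gripper_width: 0.0544
```

{"fn": "servo_tool", "kwargs": {
  "grip": [-0.25,-0.25],
  "translation": [
    [0,0,0.001],
    [0,0,0.0015]
  ],
  "turn": [0,0]
}}

```text
time_s: 7.23
tcp_pos: [0.505, 0.1481, 0.032]
eef_rot: [179.8, -0.0, -73.5]
contact_force: [-18.3, -4.1, 20.2]
gripper_width: 0.0546
```

{"fn": "servo_tool", "kwargs": {
  "grip": [-0.26,-0.26,-0.26],
  "translation": [
    [0,0.002,0],
    [0,0.0035,0],
    [0,0.0035,0]
  ],
  "turn": [0,0,0],
  "newtons": 3
}}

```text
time_s: 7.48
tcp_pos: [0.5043, 0.1488, 0.0316]
eef_rot: [-180.0, 0.0, -73.4]
contact_force: [-0.1, 0.2, 0.5]
gripper_width: 0.0551
```

{"fn": "servo_tool", "kwargs": {
  "grip": [-0.26,-0.26],
  "translation": [
    [0,0.0003,0.001],
    [0,0.0005,0.0015]
  ],
  "turn": [0,0]
}}

```text
time_s: 7.65
tcp_pos: [0.5039, 0.1486, 0.0299]
eef_rot: [180.0, -0.0, -73.4]
contact_force: [-0.9, -1.0, 0.9]
gripper_width: 0.0555
```

{"fn": "servo_tool", "kwargs": {
  "grip": [-0.2,-0.15,-0.1,-0.05,0,0],
  "translation": [
    [0,0,0],
    [0,0,0],
    [0,0,0],
    [0,0,0],
    [0,0,0],
    [0,0,0]
  ],
  "turn": [0,0,0,0,0,0],
  "newtons": 3
}}

```text
time_s: 8.15
tcp_pos: [0.504, 0.1487, 0.0301]
eef_rot: [-180.0, 0.0, -73.4]
contact_force: [-1.0, 0.7, -1.2]
gripper_width: 0.0463
```

```bash
python3 snap.py 8 wrist; python3 meas.py wrist8
```

```text
8.15 [0.504  0.1487 0.0301] [-1.7998e+02  1.0000e-02 -7.3430e+01] 0.04629083558702852 [-0.96  0.65 -1.16]
(213, 123, 80, 136) ((512.8548583984375, 121.0604476928711), (44.93263626098633, 85.3613052368164), 18.56037712097168)
tool-frame rect mm ((29.047958374023438, -0.6030197143554688), (44.9326286315918, 85.36138153076172), 88.01030731201172) x -0.012923966349132494 0.07226534611561963 y -0.024219993345161322 0.02297708532546234
-0.01 -21.2 23.0
0.005 -22.0 22.4
0.02 -22.6 21.8
0.035 -23.1 21.2
0.05 -23.7 21.2
0.065 -24.2 20.6
```

View pics/wrist8.png

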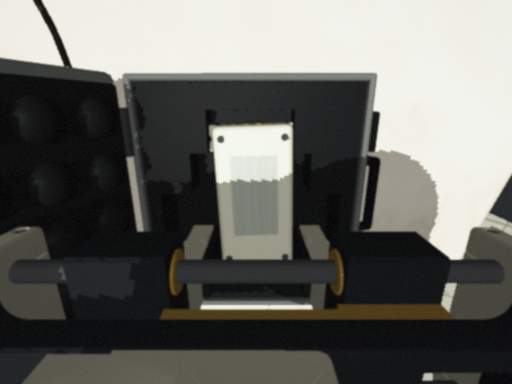

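{"fn": "servo_tool", "kwargs": {
  "grip": [0,0,0,0,0],
  "translation": [
    [0,0,0],
    [0.0003,0,-0.0015],
    [0.001,-0.0003,-0.003],
    [0.0015,-0.0006,-0.0045],
    [0.002,-0.001,-0.006]
  ],
  "turn": [0,0,0,0,0],
  "newtons": 5
}}

```text
time_s: 8.62
tcp_pos: [0.5054, 0.147, 0.0363]
eef_rot: [-180.0, 0.0, -73.5]
contact_force: [0.4, 2.4, -0.6]
gripper_width: 0.0459
```

```bash
python3 snap.py 9 wrist scene;python3 - <<'E'
import cv2
p=cv2.imread("pics/scene9.png");cv2.imwrite("pics/c9.png",cv2.resize(p[200:270,200:290],None,fx=7,fy=7,interpolation=cv2.INTER_CUBIC))
E
```

```text
8.6667 [0.5055 0.1469 0.0365] [-1.7999e+02  1.0000e-02 -7.3450e+01] 0.04592383251447977 [-0.08  1.46 -0.9 ]
```

View pics/c9.png

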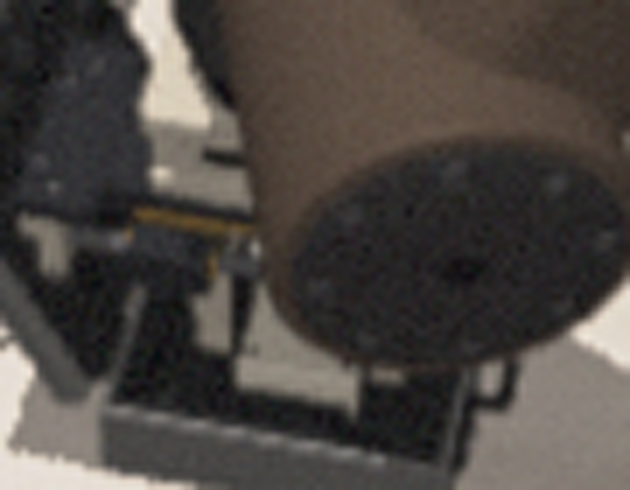

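View pics/wrist9.png

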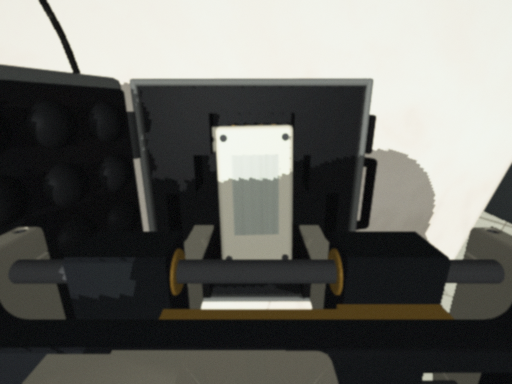

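```bash
cat > tilt.py <<'E'
import sys
from h import *
from scipy.spatial.transform import Rotation as Ro
n=sys.argv[1];p,d,V,k=load(n);a=np.load(f"pics/{n}.npz");W=pts(d,V,k)
R=Ro.from_euler('xyz',a['rot'],degrees=True).as_matrix();T=(W-a['tcp'])@R
m=(p.min(2)>80)&(abs(T[...,1])<.026)&(T[...,0]>-.03)&(T[...,0]<.09)&(W[...,2]>.025)&(W[...,2]<.12)&(T[...,2]>-.06)&(d>0)
m[:, :]&=True; m[258:]=False
Q=T[m];A=np.c_[Q[:,0],Q[:,1],np.ones(len(Q))]
s=np.ones(len(Q),bool)
for _ in range(5):
    c=np.linalg.lstsq(A[s],Q[s,2],rcond=None)[0];e=abs(A@c-Q[:,2]);s=e<.003
print(len(Q),s.sum(),"tilt",np.degrees(np.arctan(c[0])).round(2),np.degrees(np.arctan(c[1])).round(2),"z at TCP (tool)",c[2].round(4))
q=Q[s];print("x range",np.percentile(q[:,0],[1,99]).round(4),"y",np.percentile(q[:,1],[1,99]).round(4))
for x in np.arange(-.01,.09,.015):
    w=s&(abs(Q[:,0]-x)<.003)
    if w.sum()>5: print(round(x,3),np.percentile(Q[w,1],[2,98]).round(4),(a['tcp'][2]-Q[w,2].mean()).round(4))
E
python3 tilt.py wrist8; python3 tilt.py wrist9
```

```text
9920 9850 tilt 0.18 -0.03 z at TCP (tool) -0.0068
x range [-0.0108  0.0706] y [-0.023   0.0215]
-0.01 [-0.0211  0.0222] 0.0367
0.005 [-0.0212  0.0217] 0.0368
0.02 [-0.0217  0.0211] 0.0369
0.035 [-0.0224  0.0204] 0.0369
0.05 [-0.023   0.0205] 0.0369
0.065 [-0.0235  0.0199] 0.0367
9724 9700 tilt 4.7 0.92 z at TCP (tool) -0.0067
x range [-0.0104  0.0703] y [-0.0223  0.0219]
-0.01 [-0.021   0.0222] 0.0435
0.005 [-0.0212  0.0217] 0.0426
0.02 [-0.0215  0.0213] 0.0414
0.035 [-0.0217  0.0213] 0.0402
0.05 [-0.0223  0.0211] 0.0389
0.065 [-0.0225  0.0206] 0.0377
```

{"fn": "servo_tool", "kwargs": {
  "grip": [0,0,0,0,0],
  "translation": [
    [0.001,-0.0003,-0.002],
    [0.0018,-0.0006,-0.004],
    [0.0027,-0.001,-0.006],
    [0.004,-0.001,-0.008],
    [0.005,-0.001,-0.01]
  ],
  "turn": [0,0,0,0,0],
  "newtons": 7
}}

```text
time_s: 9.13
tcp_pos: [0.5078, 0.1426, 0.0464]
eef_rot: [-180.0, 0.0, -73.4]
contact_force: [-1.1, 4.8, 0.6]
gripper_width: 0.0455
```

```bash
python3 snap.py 10 wrist; python3 tilt.py wrist10
```

```text
9.1333 [0.5078 0.1426 0.0464] [-1.7998e+02  2.0000e-02 -7.3440e+01] 0.04547528218558772 [-1.15  4.81  0.64]
9722 9229 tilt 13.04 1.1 z at TCP (tool) -0.0064
x range [-0.0099  0.0679] y [-0.0217  0.0224]
-0.01 [-0.0209  0.022 ] 0.0547
0.005 [-0.0213  0.0219] 0.0516
0.02 [-0.0212  0.0217] 0.0483
0.035 [-0.0211  0.0215] 0.0448
0.05 [-0.0212  0.022 ] 0.0413
0.065 [-0.0214  0.0217] 0.0377
```

{"fn": "servo_tool", "kwargs": {
  "grip": [0,0,0,0],
  "translation": [
    [0.0005,0,-0.002],
    [0.0015,0,-0.004],
    [0.0025,0,-0.006],
    [0.0035,0,-0.008]
  ],
  "turn": [0,0,0,0],
  "newtons": 8
}}

```text
time_s: 9.52
tcp_pos: [0.5086, 0.1387, 0.0542]
eef_rot: [180.0, -0.0, -73.4]
contact_force: [1.0, 1.9, -0.7]
gripper_width: 0.0463
```

```bash
python3 snap.py 11 wrist scene; python3 tilt.py wrist11;python3 - <<'E'
import cv2
p=cv2.imread("pics/scene11.png");cv2.imwrite("pics/c11.png",cv2.resize(p[200:270,200:290],None,fx=7,fy=7,interpolation=cv2.INTER_CUBIC))
E
```

```text
9.5667 [0.5086 0.1385 0.0545] [ 1.7998e+02 -2.0000e-02 -7.3440e+01] 0.04577626439777606 [ 0.41  0.87 -0.47]
9437 8822 tilt 19.77 1.18 z at TCP (tool) -0.0061
x range [-0.0094  0.0654] y [-0.0218  0.0222]
-0.01 [-0.0207  0.022 ] 0.0632
0.005 [-0.0214  0.022 ] 0.0584
0.02 [-0.0215  0.022 ] 0.0531
0.035 [-0.0211  0.0215] 0.0478
0.05 [-0.0218  0.0215] 0.0424
0.065 [-0.0212  0.021 ] 0.0368
```

View pics/wrist11.png

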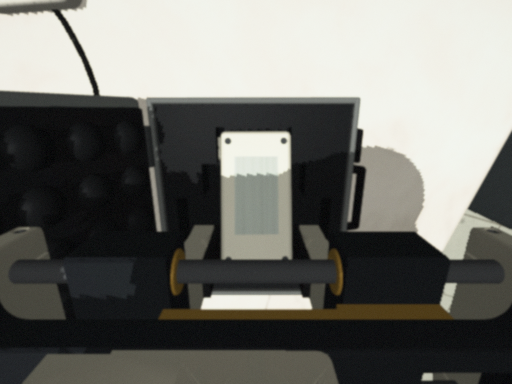

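View pics/c11.png

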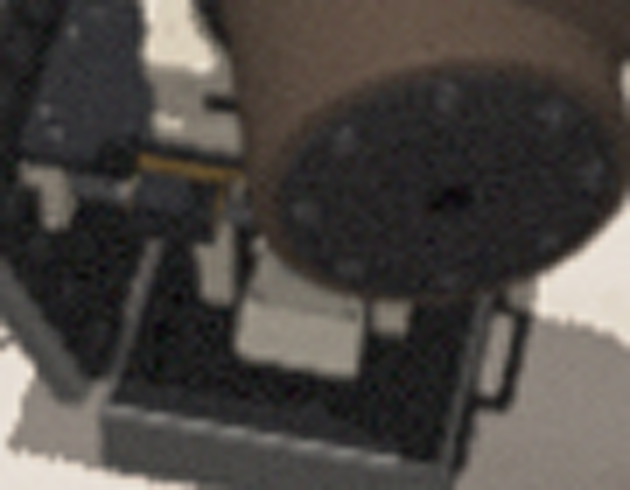

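{"fn": "servo_tool", "kwargs": {
  "grip": [0,0,0,0,0,0],
  "translation": [
    [-0.003,0,-0.0005],
    [-0.006,0,-0.001],
    [-0.009,0,-0.002],
    [-0.012,0,-0.003],
    [-0.012,0,-0.003],
    [-0.012,0,-0.003]
  ],
  "turn": [0,0,0,0,0,0]
}}

```text
time_s: 10.12
tcp_pos: [0.5049, 0.1507, 0.057]
eef_rot: [180.0, -0.0, -73.4]
contact_force: [0.3, -0.5, -1.2]
gripper_width: 0.0455
```

```bash
python3 snap.py 12 wrist; python3 tilt.py wrist12
```

```text
10.1167 [0.5049 0.1507 0.057 ] [179.97  -0.   -73.42] 0.045482469700577365 [ 0.29 -0.51 -1.25]
8942 8814 tilt 19.77 1.24 z at TCP (tool) -0.0061
x range [-0.0094  0.0654] y [-0.0218  0.0222]
-0.01 [-0.0208  0.0222] 0.0661
0.005 [-0.021   0.0221] 0.0612
0.02 [-0.0215  0.0221] 0.0559
0.035 [-0.0217  0.0215] 0.0506
0.05 [-0.0216  0.0216] 0.0452
0.065 [-0.0212  0.021 ] 0.0396
```

{"fn": "servo_tool", "kwargs": {
  "grip": [0,0,0,0,0,0],
  "translation": [
    [-0.003,0,-0.001],
    [-0.006,0,-0.002],
    [-0.009,0,-0.003],
    [-0.012,0,-0.004],
    [-0.013,0,-0.0045],
    [-0.013,0,-0.0045]
  ],
  "turn": [0,0,0,0,0,0]
}}

```text
time_s: 10.67
tcp_pos: [0.5016, 0.1634, 0.0618]
eef_rot: [-180.0, 0.0, -73.4]
contact_force: [0.6, -0.3, -1.0]
gripper_width: 0.046
```

```bash
python3 snap.py 13 wrist; python3 tilt.py wrist13
```

```text
10.6667 [0.5016 0.1634 0.0618] [-1.7998e+02  1.0000e-02 -7.3410e+01] 0.04603909489600433 [ 0.55 -0.31 -1.  ]
8958 8811 tilt 19.74 1.16 z at TCP (tool) -0.0061
x range [-0.0095  0.0655] y [-0.0217  0.0222]
-0.01 [-0.0208  0.0219] 0.0708
0.005 [-0.0208  0.022 ] 0.0661
0.02 [-0.0214  0.022 ] 0.0607
0.035 [-0.0211  0.0215] 0.0554
0.05 [-0.0211  0.0216] 0.05
0.065 [-0.0212  0.021 ] 0.0444
```

View pics/wrist13.png

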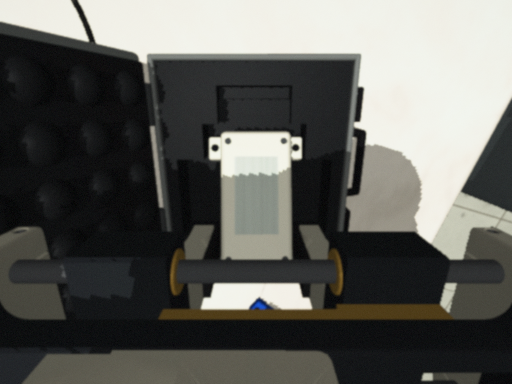

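{"fn": "servo_tool", "kwargs": {
  "grip": [0,0,0,0,0,0,0],
  "translation": [
    [0,0,-0.002],
    [0,0,-0.008],
    [0,0,-0.018],
    [0,0,-0.03],
    [0,0,-0.045],
    [0,0,-0.06],
    [0,0,-0.07]
  ],
  "turn": [0,0,0,0,0,0,0],
  "newtons": 12
}}

```text
time_s: 11.3
tcp_pos: [0.5023, 0.1633, 0.134]
eef_rot: [-179.9, 0.0, -73.4]
contact_force: [-0.2, 0.4, -1.5]
gripper_width: 0.0461
```

```bash
python3 snap.py 14 wrist; python3 tilt.py wrist14
```

```text
11.3 [0.5023 0.1633 0.134 ] [-1.7987e+02  3.0000e-02 -7.3430e+01] 0.04608500634956515 [-0.16  0.42 -1.52]
1265 1175 tilt 19.11 0.93 z at TCP (tool) -0.005
x range [0.0528 0.066 ] y [-0.0226  0.0223]
0.05 [-0.0227  0.0222] 0.1197
0.065 [-0.0212  0.021 ] 0.1167
```

View pics/wrist14.png

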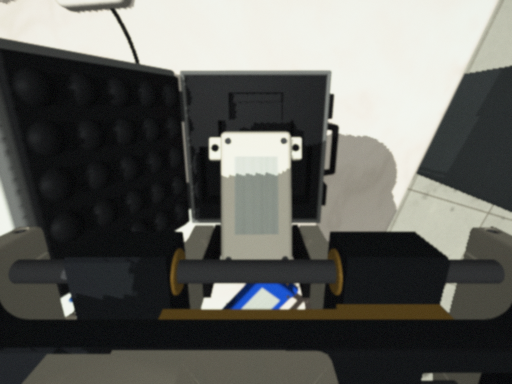

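{"fn": "servo_tool", "kwargs": {
  "grip": [0,0,0,0,0,0,0,0,0,0],
  "translation": [
    [0.015,0.002,-0.005],
    [0.035,0.006,-0.01],
    [0.06,0.011,-0.015],
    [0.085,0.016,-0.02],
    [0.11,0.021,-0.02],
    [0.135,0.026,-0.02],
    [0.16,0.031,-0.02],
    [0.18,0.037,-0.02],
    [0.195,0.04,-0.02],
    [0.2,0.041,-0.02]
  ],
  "turn": [0.03,0.08,0.14,0.2,0.26,0.32,0.38,0.44,0.5,0.54]
}}

```text
time_s: 12.18
tcp_pos: [0.5189, -0.0424, 0.1515]
eef_rot: [180.0, -0.0, -104.7]
contact_force: [0.5, 0.5, -0.6]
gripper_width: 0.0456
```

{"fn": "servo_tool", "kwargs": {
  "grip": [0,0],
  "translation": [
    [0,0,0],
    [0,0,0]
  ],
  "turn": [0,0]
}}

```text
time_s: 12.35
tcp_pos: [0.5191, -0.0406, 0.1515]
eef_rot: [180.0, 0.0, -104.4]
contact_force: [-0.4, -0.1, -0.7]
gripper_width: 0.0455
```

```bash
python3 snap.py 15 wrist; python3 tilt.py wrist15
```

```text
12.35 [ 0.5191 -0.0406  0.1515] [ 179.99    0.   -104.36] 0.04552453121402202 [-0.44 -0.1  -0.71]
380 364 tilt -12.13 -0.13 z at TCP (tool) 0.1351
x range [0.0809 0.0893] y [-0.0251  0.0258]
0.08 [-0.0245  0.025 ] 0.0338
```

View pics/wrist15.png

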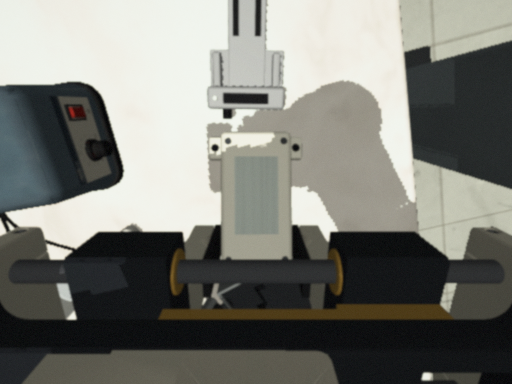

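Run:
```python
from h import *
p,d,V,k=load("wrist15");W=pts(d,V,k)
c=cv2.resize(p[0:130,180:310],None,fx=5,fy=5,interpolation=cv2.INTER_CUBIC);cv2.imwrite("pics/c15.png",c[:600])
Z=W[...,2];m=(abs(Z-.034)<.004)&(d>0);m[:,:190]=0;m[:,310:]=0;m[120:]=0;m=m.astype(np.uint8)
cs=max(cv2.findContours(m,cv2.RETR_EXTERNAL,cv2.CHAIN_APPROX_NONE)[0],key=cv2.contourArea);print(cv2.boundingRect(cs))
P=np.array([ray(u,v,V,k,.034)[:2]*1000 for u,v in cs[:,0]],np.float32);print('block',cv2.minAreaRect(P),cv2.boxPoints(cv2.minAreaRect(P)).round(1).tolist())
m=(abs(Z-.008)<.003)&(d>0)&(p.max(2)<235);m[:,190]=0;m[:,:200]=0;m[:,310:]=0;m[90:]=0
for v in range(2,90,6):
    u=np.nonzero(m[v])[0]
    if len(u): 
        a=ray(u[0]-.5,v,V,k,.008);b=ray(u[-1]+.5,v,V,k,.008);print(v,u[0],u[-1],((a+b)/2*1000).round(1)[:2],np.linalg.norm(a-b).round(4))
print(np.percentile(Z[5:80,240:255],[5,50,95]))
```

```text
(207, 86, 78, 23)
block ((505.7923583984375, -131.17283630371094), (20.275083541870117, 75.12335205078125), 75.66915893554688) [[466.8999938964844, -131.6999969482422], [539.7000122070312, -150.3000030517578], [544.7000122070312, -130.60000610351562], [471.8999938964844, -112.0999984741211]]
2 228 266 [ 482.8 -216.4] 0.0379
8 228 266 [ 484.1 -211.5] 0.0381
14 228 266 [ 485.4 -206.6] 0.0384
20 228 266 [ 486.7 -201.6] 0.0386
26 228 266 [ 488.  -196.6] 0.0388
32 229 265 [ 489.4 -191.5] 0.037
38 229 265 [ 490.8 -186.4] 0.0373
44 229 265 [ 492.2 -181.1] 0.0375
50 210 283 [ 494.1 -176. ] 0.0754
56 210 283 [ 495.5 -170.7] 0.0759
62 211 283 [ 496.4 -165.1] 0.0753
68 211 283 [ 497.9 -159.6] 0.0757
74 211 283 [ 499.4 -154.1] 0.0762
80 211 282 [ 501.4 -148.6] 0.0756
86 261 282 [ 477.3 -136.4] 0.0232
[0.00737258 0.00872864 0.01006999]
```

View pics/c15.png

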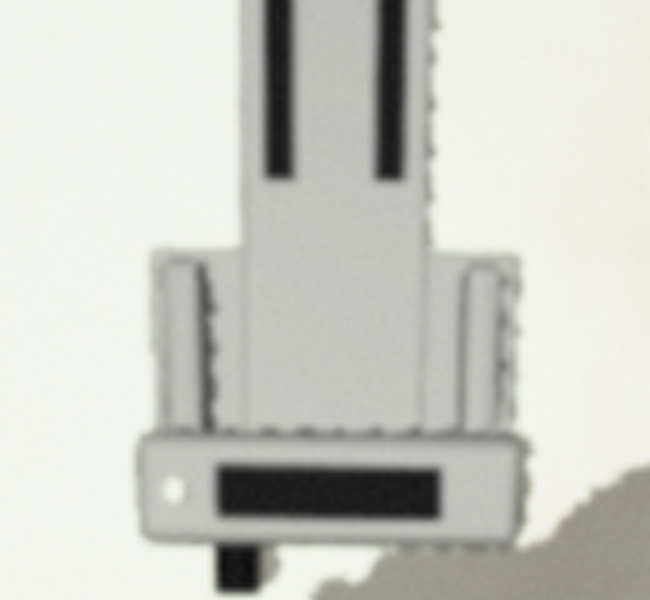

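{"fn": "servo_tool", "kwargs": {
  "grip": [0,0,0,0,0,0,0],
  "translation": [
    [-0.015,0,0.015],
    [-0.03,0,0.035],
    [-0.04,0,0.06],
    [-0.04,0,0.08],
    [-0.04,0,0.095],
    [-0.04,0,0.102],
    [-0.04,0,0.104]
  ],
  "turn": [0,0,0,0,0,0,0]
}}

```text
time_s: 12.98
tcp_pos: [0.5284, -0.0012, 0.0463]
eef_rot: [179.9, -0.1, -104.3]
contact_force: [-0.1, -0.6, -0.7]
gripper_width: 0.0459
```

{"fn": "servo_tool", "kwargs": {
  "grip": [0,0,0,0],
  "translation": [
    [0,0,0.002],
    [0,0,0.004],
    [0,0,0.005],
    [0,0,0.005]
  ],
  "turn": [0,0,0,0]
}}

```text
time_s: 13.32
tcp_pos: [0.5296, -0.0015, 0.0432]
eef_rot: [-179.9, 0.0, -104.4]
contact_force: [-0.7, -0.3, -1.0]
gripper_width: 0.0458
```

{"fn": "servo_tool", "kwargs": {
  "grip": [0,0,0],
  "translation": [
    [0,0,0.001],
    [0,0,0.002],
    [0,0,0.002]
  ],
  "turn": [0,0,0],
  "newtons": 6
}}

```text
time_s: 13.57
tcp_pos: [0.5296, -0.0015, 0.0409]
eef_rot: [-179.9, 0.0, -104.4]
contact_force: [0.4, 0.8, 0.2]
gripper_width: 0.0459
```

{"fn": "servo_tool", "kwargs": {
  "grip": [0,0,0,0,0,0,0],
  "translation": [
    [0.002,0,-0.001],
    [0.005,0,-0.005],
    [0.0085,0,-0.009],
    [0.012,0,-0.0125],
    [0.0155,0,-0.015],
    [0.019,0,-0.0175],
    [0.019,0,-0.0175]
  ],
  "turn": [0,0,0,0,0,0,0]
}}

```text
time_s: 14.15
tcp_pos: [0.5245, -0.0207, 0.0587]
eef_rot: [-180.0, 0.0, -104.4]
contact_force: [-0.2, 0.5, -0.8]
gripper_width: 0.0459
```

```bash
python3 snap.py 16 wrist scene; python3 tilt.py wrist16
```

```text
14.2 [ 0.5245 -0.0204  0.0584] [-1.7997e+02  2.0000e-02 -1.0442e+02] 0.04579232364240517 [ 0.12 -0.13 -1.18]
8984 8824 tilt 19.94 1.25 z at TCP (tool) -0.0062
x range [-0.0092  0.0656] y [-0.0214  0.0229]
-0.01 [-0.0204  0.0228] 0.0678
0.005 [-0.0205  0.0224] 0.0631
0.02 [-0.0206  0.0225] 0.0577
0.035 [-0.0209  0.0226] 0.0523
0.05 [-0.0213  0.022 ] 0.0469
0.065 [-0.0208  0.0214] 0.0413
```

View pics/wrist16.png

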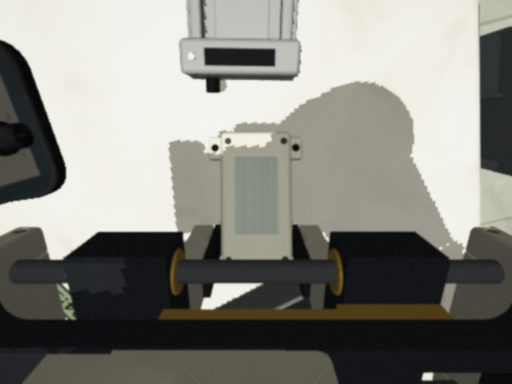

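View pics/scene16.png

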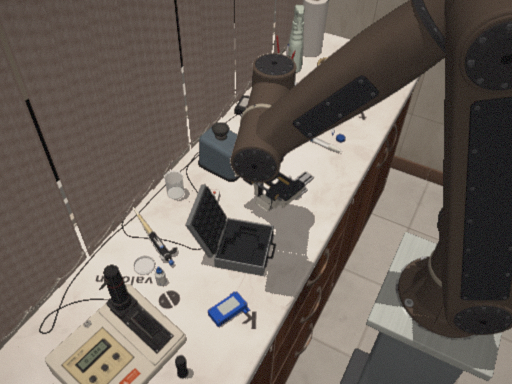

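{"fn": "servo_tool", "kwargs": {
  "grip": [0,0,0,0,0],
  "translation": [
    [0,0,0.004],
    [0,0,0.01],
    [0,0,0.015],
    [0,0,0.017],
    [0,0,0.017]
  ],
  "turn": [0,0,0,0,0]
}}

```text
time_s: 14.67
tcp_pos: [0.5241, -0.0201, 0.0401]
eef_rot: [179.9, -0.1, -104.4]
contact_force: [-0.3, -0.4, -1.4]
gripper_width: 0.046
```

{"fn": "servo_tool", "kwargs": {
  "grip": [0,0,0,0,0,0,0,0],
  "translation": [
    [0,0,0],
    [0,0,0],
    [0.001,0,-0.001],
    [0.002,0,-0.003],
    [0.003,0,-0.004],
    [0.004,0,-0.005],
    [0.005,0,-0.006],
    [0.005,0,-0.006]
  ],
  "turn": [0,0,0,0,0,0,0,0],
  "newtons": 3
}}

```text
time_s: 15.33
tcp_pos: [0.5234, -0.025, 0.0474]
eef_rot: [-180.0, 0.0, -104.4]
contact_force: [-0.8, 0.7, -1.6]
gripper_width: 0.0458
```

```bash
python3 snap.py 17 wrist; python3 tilt.py wrist17
```

```text
15.3333 [ 0.5234 -0.025   0.0474] [-1.7997e+02  2.0000e-02 -1.0439e+02] 0.0457597794237909 [-0.76  0.66 -1.63]
8034 8001 tilt 25.16 0.73 z at TCP (tool) -0.0058
x range [-0.009   0.0594] y [-0.0212  0.023 ]
-0.01 [-0.0209  0.0226] 0.057
0.005 [-0.0206  0.0225] 0.0509
0.02 [-0.0209  0.0227] 0.0438
0.035 [-0.0205  0.0223] 0.0368
0.05 [-0.0208  0.0227] 0.0297
```

{"fn": "servo_tool", "kwargs": {
  "grip": [0,0,0,0,0,0,0,0,0,0],
  "translation": [
    [0.002,0,-0.002],
    [0.004,0,-0.004],
    [0.006,0,-0.006],
    [0.008,0,-0.0078],
    [0.01,0,-0.0095],
    [0.0125,0,-0.011],
    [0.015,0,-0.0127],
    [0.0175,0,-0.0143],
    [0.0196,0,-0.0155],
    [0.0196,0,-0.0155]
  ],
  "turn": [0,0,0,0,0,0,0,0,0,0]
}}

```text
time_s: 16.22
tcp_pos: [0.5185, -0.0441, 0.063]
eef_rot: [-180.0, 0.0, -104.4]
contact_force: [-0.1, 1.0, 1.3]
gripper_width: 0.046
```

```bash
python3 snap.py 18 wrist; python3 tilt.py wrist18
```

```text
16.2167 [ 0.5185 -0.0441  0.063 ] [-1.7997e+02  2.0000e-02 -1.0439e+02] 0.04597656867048632 [-0.1   0.96  1.29]
7466 6490 tilt 42.81 0.1 z at TCP (tool) -0.004
x range [-0.0081  0.0445] y [-0.0209  0.023 ]
-0.01 [-0.0212  0.0225] 0.074
0.005 [-0.0205  0.0226] 0.0625
0.02 [-0.0205  0.0227] 0.0485
0.035 [-0.0203  0.0224] 0.0346
```

View pics/wrist18.png

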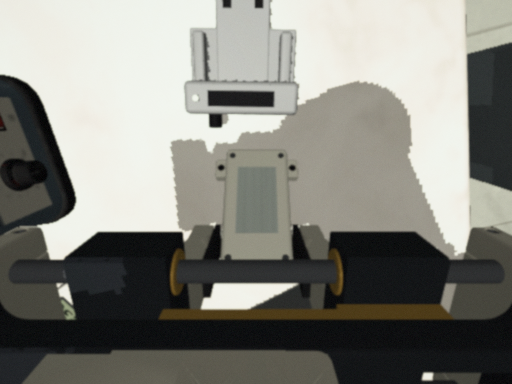

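{"fn": "servo_tool", "kwargs": {
  "grip": [0,0,0,0,0,0,0,0,0,0],
  "translation": [
    [0.003,0,-0.0018],
    [0.006,0,-0.0034],
    [0.009,0,-0.0048],
    [0.012,0,-0.006],
    [0.015,0,-0.007],
    [0.018,0,-0.008],
    [0.021,0,-0.0087],
    [0.024,0,-0.0092],
    [0.027,0,-0.0095],
    [0.027,0,-0.0095]
  ],
  "turn": [0,0,0,0,0,0,0,0,0,0]
}}

```text
time_s: 17.1
tcp_pos: [0.5118, -0.0705, 0.0724]
eef_rot: [-180.0, 0.0, -104.4]
contact_force: [-0.5, 0.1, 4.7]
gripper_width: 0.0461
```

```bash
python3 snap.py 19 wrist; python3 tilt.py wrist19
```

```text
17.1 [ 0.5118 -0.0705  0.0724] [-1.7997e+02  1.0000e-02 -1.0439e+02] 0.046089693069277744 [-0.47  0.05  4.66]
6083 1138 tilt 30.29 -1.34 z at TCP (tool) 0.007
x range [0.0009 0.0583] y [-0.0245  0.0249]
0.005 [-0.0205  0.0222] 0.0625
0.05 [-0.0246  0.0249] 0.0343
```

View pics/wrist19.png

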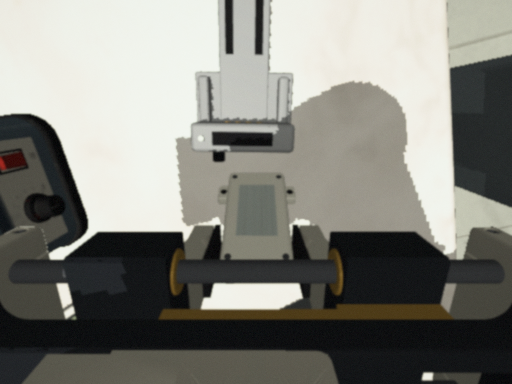

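```bash
cat > tilt2.py <<'E'
import sys
from h import *
from scipy.spatial.transform import Rotation as Ro
n=sys.argv[1];vmin=int(sys.argv[2]);p,d,V,k=load(n);a=np.load(f"pics/{n}.npz");W=pts(d,V,k)
R=Ro.from_euler('xyz',a['rot'],degrees=True).as_matrix();T=(W-a['tcp'])@R
m=(abs(T[...,1])<.02)&(d>0)&(d<.3);m[:vmin]=0;m[256:]=0
Q=T[m];s=np.ones(len(Q),bool)
for _ in range(6):
    c=Q[s].mean(0);w=np.linalg.svd(Q[s]-c,full_matrices=False)[2][2];e=abs((Q-c)@w);s=e<.002
w*=np.sign(-w[2]) if abs(w[2])>.05 else 1
print(s.sum(),len(Q),"normal",w.round(3),"tilt from horizontal",np.degrees(np.arccos(abs(w[2]))).round(1),"plane x at TCP level",((c@w)/w[0]).round(4))
Z=a['tcp'][2]-Q[s,2];print("x",np.percentile(Q[s,0],[1,99]).round(4),"world z",np.percentile(Z,[1,99]).round(4))
E
python3 tilt2.py wrist19 180
```

```text
4300 4301 normal [ 0.895 -0.    -0.446] tilt from horizontal 63.5 plane x at TCP level -0.0
x [-0.0064  0.0248] world z [0.0224 0.0851]
```

{"fn": "servo_tool", "kwargs": {
  "grip": [0,0,0,0,0,0,0,0,0,0],
  "translation": [
    [0.003,0,-0.0003],
    [0.006,0,-0.0006],
    [0.0095,0,-0.0008],
    [0.013,0,-0.0008],
    [0.0165,0,-0.0007],
    [0.02,0,-0.0004],
    [0.0235,0,0],
    [0.0265,0,0.0004],
    [0.029,0,0.0008],
    [0.029,0,0.0008]
  ],
  "turn": [0,0,0,0,0,0,0,0,0,0]
}}

```text
time_s: 17.98
tcp_pos: [0.5042, -0.0986, 0.0711]
eef_rot: [180.0, -0.0, -104.4]
contact_force: [1.1, -0.9, 1.6]
gripper_width: 0.0455
```

```bash
python3 snap.py 20 wrist scene; python3 tilt2.py wrist20 200
python3 - <<'E'
import cv2
p=cv2.imread("pics/scene20.png");cv2.imwrite("pics/c20.png",cv2.resize(p[160:230,225:325],None,fx=7,fy=7,interpolation=cv2.INTER_CUBIC))
E
```

```text
18.0333 [ 0.5043 -0.0984  0.0711] [ 1.7998e+02 -1.0000e-02 -1.0441e+02] 0.04580452688651262 [ 0.42 -0.21  2.11]
3076 3076 normal [ 0.995 -0.    -0.105] tilt from horizontal 84.0 plane x at TCP level -0.0035
x [-0.0054  0.0031] world z [0.0074 0.0863]
```

View pics/wrist20.png

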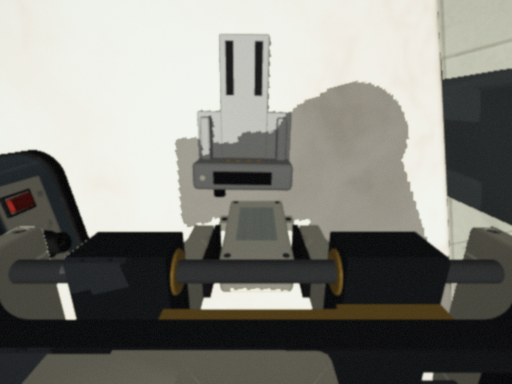

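View pics/c20.png

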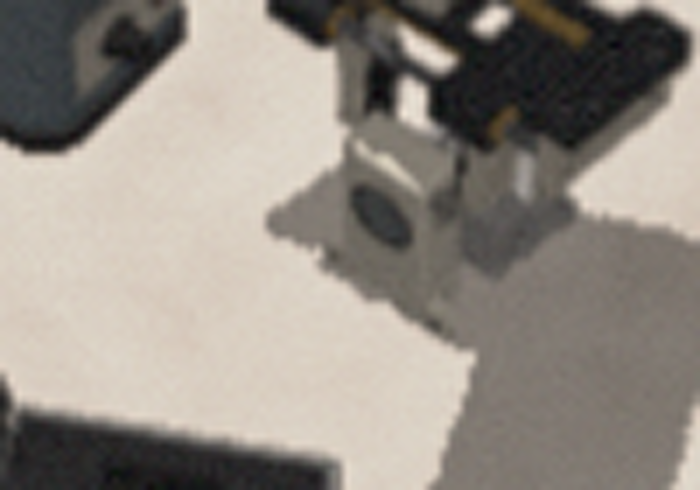

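{"fn": "servo_tool", "kwargs": {
  "grip": [0,0,0,0,0],
  "translation": [
    [0.002,0,0.0003],
    [0.004,0,0.0006],
    [0.006,0,0.001],
    [0.008,0,0.0013],
    [0.008,0,0.0013]
  ],
  "turn": [0,0,0,0,0]
}}

```text
time_s: 18.5
tcp_pos: [0.502, -0.1061, 0.0697]
eef_rot: [180.0, -0.0, -104.4]
contact_force: [0.3, 0.2, -1.5]
gripper_width: 0.0459
```

```bash
python3 snap.py 21 wrist; python3 tilt2.py wrist21 215
```

```text
18.5 [ 0.502  -0.1061  0.0697] [ 1.7996e+02 -1.0000e-02 -1.0440e+02] 0.04590798835135674 [ 0.34  0.22 -1.47]
2324 2324 normal [-1.    -0.004  0.017] tilt from horizontal 89.0 plane x at TCP level -0.0045
x [-0.0054 -0.0035] world z [0.0235 0.0854]
```

{"fn": "servo_tool", "kwargs": {
  "grip": [0,0,0],
  "translation": [
    [0,0,0.0007],
    [0,0,0.0014],
    [0,0,0.0014]
  ],
  "turn": [0,0,0]
}}

```text
time_s: 18.8
tcp_pos: [0.5022, -0.106, 0.0686]
eef_rot: [180.0, -0.0, -104.4]
contact_force: [-1.3, -1.8, 3.0]
gripper_width: 0.046
```

{"fn": "servo_tool", "kwargs": {
  "grip": [-0.05,-0.1,-0.18,-0.25,-0.25],
  "translation": [
    [0,0,0],
    [0,0,0],
    [0,0,0],
    [0,0,0],
    [0,0,0]
  ],
  "turn": [0,0,0,0,0]
}}

```text
time_s: 19.22
tcp_pos: [0.5026, -0.1058, 0.0685]
eef_rot: [-180.0, 0.0, -104.4]
contact_force: [0.7, 0.8, 0.5]
gripper_width: 0.0544
```

```bash
python3 snap.py 22 wrist; python3 tilt2.py wrist22 215
```

```text
19.2167 [ 0.5026 -0.1058  0.0685] [-180.      0.   -104.38] 0.05443098550283702 [0.69 0.81 0.53]
2361 2361 normal [ 1.     0.004 -0.002] tilt from horizontal 89.9 plane x at TCP level -0.0031
x [-0.0038 -0.0023] world z [0.0243 0.087 ]
```

View pics/wrist22.png

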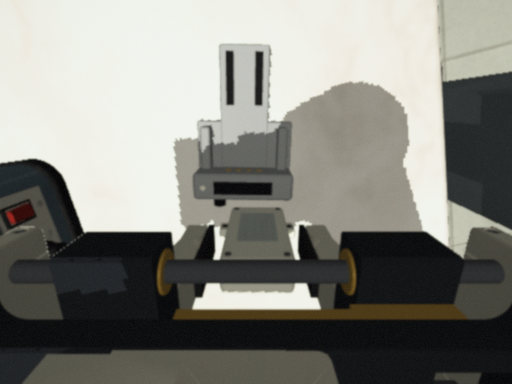

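{"fn": "servo_tool", "kwargs": {
  "grip": [-0.25,-0.25,-0.25,-0.25,-0.15,-0.05,0,0,0],
  "translation": [
    [-0.004,0,-0.001],
    [-0.008,0,-0.0015],
    [-0.012,0,-0.0015],
    [-0.015,0,-0.0015],
    [-0.015,0,-0.0015],
    [-0.015,0,-0.0015],
    [-0.015,0,-0.0015],
    [-0.015,0,-0.0015],
    [-0.015,0,-0.0015]
  ],
  "turn": [0,0,0,0,0,0,0,0,0],
  "newtons": 8
}}

```text
time_s: 20.02
tcp_pos: [0.5061, -0.0914, 0.07]
eef_rot: [180.0, 0.0, -104.4]
contact_force: [0.0, 0.9, 0.0]
gripper_width: 0.0459
```

```bash
python3 snap.py 23 wrist; python3 tilt2.py wrist23 222
python3 - <<'E'
from h import *
p,d,V,k=load("wrist23");W=pts(d,V,k);Z=W[...,2]
m=(abs(Z-.034)<.004)&(d>0);m[:,:170]=0;m[:,320:]=0;m[215:]=0;m=m.astype(np.uint8)
cs=max(cv2.findContours(m,cv2.RETR_EXTERNAL,cv2.CHAIN_APPROX_NONE)[0],key=cv2.contourArea);print(cv2.boundingRect(cs))
P=np.array([ray(u,v,V,k,.034)[:2]*1000 for u,v in cs[:,0]],np.float32);print('block',cv2.minAreaRect(P))
m=(abs(Z-.008)<.003)&(d>0)&(p.max(2)<235);m[:,:195]=0;m[:,305:]=0;m[190:]=0;m[:30]=0
for v in range(40,180,12):
    u=np.nonzero(m[v])[0]
    if len(u): 
        a=ray(u[0]-.5,v,V,k,.008);b=ray(u[-1]+.5,v,V,k,.008);print(v,u[0],u[-1],((a+b)/2*1000).round(1)[:2],np.linalg.norm(a-b).round(4))
E
```

```text
20.0167 [ 0.5061 -0.0914  0.07  ] [ 179.99    0.   -104.39] 0.04588478034507845 [0.05 0.87 0.04]
924 2308 normal [ 0.664  0.005 -0.747] tilt from horizontal 41.6 plane x at TCP level 0.028
x [0.0013 0.0125] world z [0.0819 0.0919]
(192, 152, 102, 29)
block ((505.5838623046875, -131.75999450683594), (21.100688934326172, 75.11272430419922), 74.56942749023438)
40 219 269 [ 482.3 -217.9] 0.0376
52 219 269 [ 484.4 -210.2] 0.038
64 219 269 [ 486.5 -202.4] 0.0385
76 220 268 [ 488.7 -194.3] 0.0375
88 220 268 [ 490.9 -186. ] 0.0379
100 220 268 [ 493.2 -177.5] 0.0384
112 198 291 [ 495.2 -168.7] 0.0746
124 197 290 [ 498.4 -160. ] 0.0756
136 198 290 [ 500.4 -150.8] 0.0757
148 199 289 [ 503.  -141.4] 0.0751
```

View pics/wrist23.png

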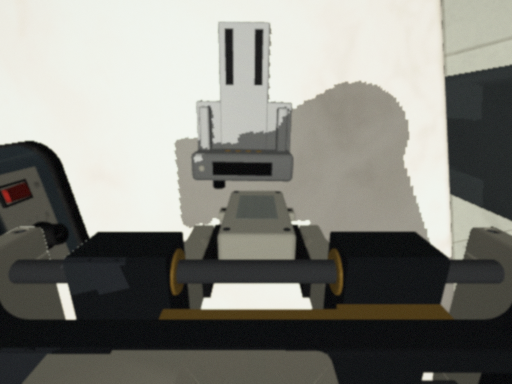

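{"fn": "servo_tool", "kwargs": {
  "grip": [0,0,0,0,0,0,0,0,0,0],
  "translation": [
    [0,0,-0.003],
    [0,0,-0.015],
    [0,0,-0.035],
    [0,0,-0.05],
    [0.01,-0.001,-0.056],
    [0.03,-0.003,-0.056],
    [0.055,-0.005,-0.056],
    [0.08,-0.0075,-0.056],
    [0.092,-0.0088,-0.056],
    [0.0966,-0.0088,-0.056]
  ],
  "turn": [0,0,0,0,0,0.003,0.006,0.009,0.012,0.012],
  "newtons": 12
}}

```text
time_s: 20.9
tcp_pos: [0.4899, -0.189, 0.1256]
eef_rot: [180.0, -0.0, -105.2]
contact_force: [0.1, -0.6, -1.1]
gripper_width: 0.0456
```

{"fn": "servo_tool", "kwargs": {
  "grip": [0,0],
  "translation": [
    [0,0,0],
    [0,0,0]
  ],
  "turn": [0,0]
}}

```text
time_s: 21.07
tcp_pos: [0.4905, -0.1871, 0.1258]
eef_rot: [180.0, 0.0, -105.1]
contact_force: [0.8, 0.5, -2.2]
gripper_width: 0.046
```

```bash
python3 snap.py 24 wrist scene;  python3 tilt2.py wrist24 222;python3 - <<'E'
import cv2
p=cv2.imread("pics/scene24.png");cv2.imwrite("pics/c24.png",cv2.resize(p[130:220,240:350],None,fx=6,fy=6,interpolation=cv2.INTER_CUBIC))
E
```

```text
21.1167 [ 0.4907 -0.1868  0.1259] [ 179.99    0.   -105.08] 0.045527174795886395 [-0.73  1.06 -1.24]
946 2308 normal [ 0.65  -0.017 -0.76 ] tilt from horizontal 40.5 plane x at TCP level 0.0287
x [0.0008 0.0125] world z [0.1377 0.1479]
```

View pics/wrist24.png

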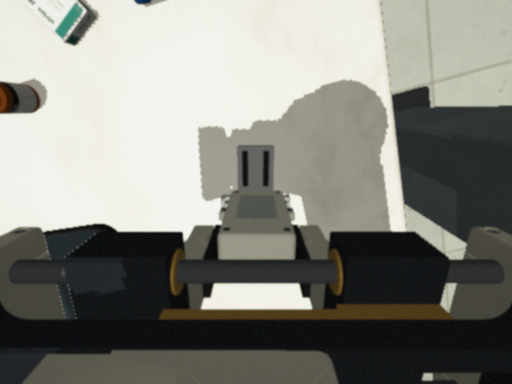

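View pics/c24.png

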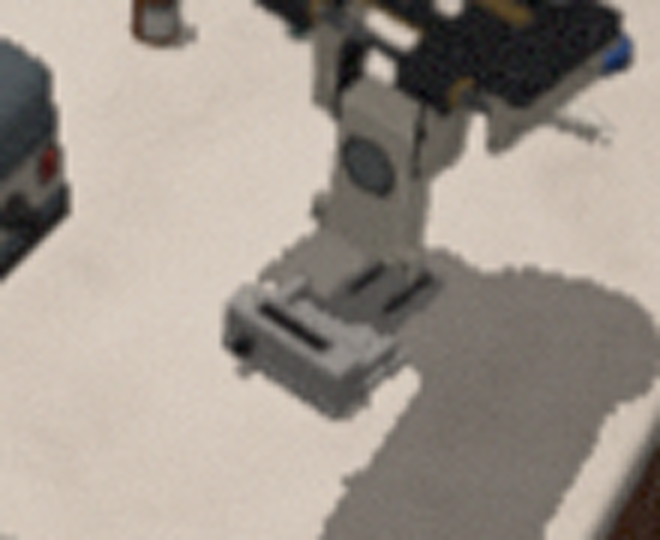

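{"fn": "servo_tool", "kwargs": {
  "grip": [0,0,0,0,0,0],
  "translation": [
    [0,0,0.01],
    [0,0,0.025],
    [0,0,0.036],
    [0,0,0.042],
    [0,0,0.044],
    [0,0,0.044]
  ],
  "turn": [0,0,0,0,0,0]
}}

```text
time_s: 21.67
tcp_pos: [0.4905, -0.1868, 0.0814]
eef_rot: [179.9, -0.0, -105.0]
contact_force: [0.2, 0.3, -2.0]
gripper_width: 0.0462
```

{"fn": "servo_tool", "kwargs": {
  "grip": [0,0,0],
  "translation": [
    [0,0,0.001],
    [0,0,0.002],
    [0,0,0.003]
  ],
  "turn": [0,0,0]
}}

```text
time_s: 21.92
tcp_pos: [0.4912, -0.1871, 0.0795]
eef_rot: [-179.9, 0.0, -105.1]
contact_force: [-1.0, -0.8, -1.2]
gripper_width: 0.0455
```

{"fn": "servo_tool", "kwargs": {
  "grip": [0,0,0],
  "translation": [
    [0,0,0.001],
    [0,0,0.0015],
    [0,0,0.0015]
  ],
  "turn": [0,0,0],
  "newtons": 4
}}

```text
time_s: 22.17
tcp_pos: [0.4909, -0.1872, 0.0779]
eef_rot: [-180.0, -0.0, -105.1]
contact_force: [-0.7, 1.1, 2.8]
gripper_width: 0.0462
```

{"fn": "servo_tool", "kwargs": {
  "grip": [0,0,0,0,0,0,0,0,0],
  "translation": [
    [0.0035,0,-0.0002],
    [0.007,0,-0.0004],
    [0.0105,0,-0.0005],
    [0.014,0,-0.0005],
    [0.0175,0,-0.0003],
    [0.021,0,0],
    [0.0245,0,0.0005],
    [0.028,0,0.001],
    [0.028,0,0.001]
  ],
  "turn": [0,0,0,0,0,0,0,0,0],
  "newtons": 3
}}

```text
time_s: 22.92
tcp_pos: [0.4833, -0.2148, 0.0764]
eef_rot: [180.0, -0.0, -105.1]
contact_force: [0.2, -1.0, -0.0]
gripper_width: 0.0459
```

```bash
python3 snap.py 25 wrist scene;python3 - <<'E'
import cv2
p=cv2.imread("pics/scene25.png");cv2.imwrite("pics/c25.png",cv2.resize(p[130:220,240:350],None,fx=6,fy=6,interpolation=cv2.INTER_CUBIC))
E
```

```text
22.9667 [ 0.4833 -0.2146  0.0764] [ 1.7999e+02 -1.0000e-02 -1.0510e+02] 0.046298622097587304 [-0.06 -0.51 -0.3 ]
```

View pics/c25.png

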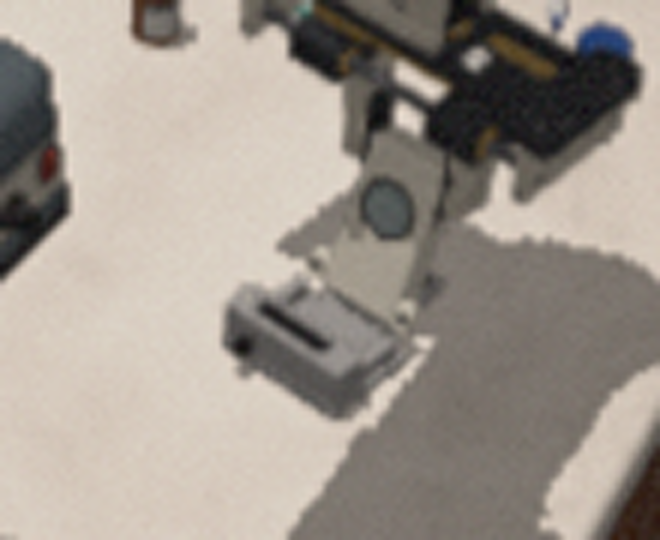

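View pics/wrist25.png

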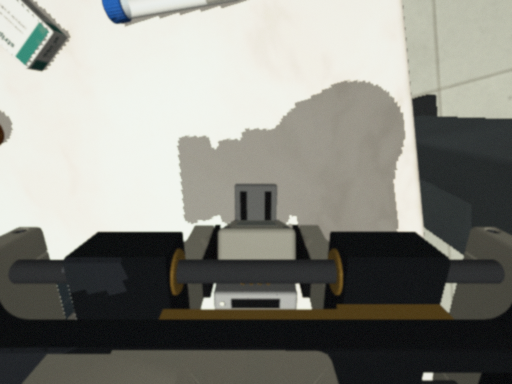

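{"fn": "servo_tool", "kwargs": {
  "grip": [0,0,0,0,0,0,0,0,0],
  "translation": [
    [0.0035,0,0.001],
    [0.007,0,0.0022],
    [0.0105,0,0.0034],
    [0.014,0,0.0046],
    [0.0175,0,0.006],
    [0.0205,0,0.0075],
    [0.0235,0,0.009],
    [0.026,0,0.0105],
    [0.026,0,0.0105]
  ],
  "turn": [0,0,0,0,0,0,0,0,0]
}}

```text
time_s: 23.77
tcp_pos: [0.4765, -0.2397, 0.0657]
eef_rot: [180.0, -0.0, -105.1]
contact_force: [0.9, -0.4, 0.8]
gripper_width: 0.046
```

```bash
python3 snap.py 26 scene top;python3 - <<'E'
from h import *
p=cv2.imread("pics/scene26.png");cv2.imwrite("pics/c26.png",cv2.resize(p[130:220,240:350],None,fx=6,fy=6,interpolation=cv2.INTER_CUBIC))
p,d,V,k=load("scene26");W=pts(d,V,k);D=np.array([.4911,-.1852]);t=np.radians(-15.1)
ex=np.array([np.cos(t),np.sin(t)]);ey=np.array([-ex[1],ex[0]])
X=(W[...,:2]-D)@ex;Y=(W[...,:2]-D)@ey
for v in range(158,192,3): print(v,[(u,*(np.array([X[v,u],Y[v,u],W[v,u,2]])*1000).round().astype(int).tolist()) for u in (298,302,306,310)])
E
```

```text
23.8167 [ 0.4765 -0.2395  0.0658] [ 1.7997e+02 -1.0000e-02 -1.0510e+02] 0.04601958086227647 [ 0.33  0.34 -0.85]
158 [(298, 75, -84, -1), (302, 67, -95, -3), (306, 10, -35, 72), (310, -3, -36, 81)]
161 [(298, 65, -72, 0), (302, 19, -28, 59), (306, 6, -31, 66), (310, -7, -33, 73)]
164 [(298, 57, -63, -2), (302, 15, -24, 52), (306, 4, -30, 55), (310, -10, -31, 64)]
167 [(298, 45, -48, 3), (302, 10, -19, 46), (306, -2, -23, 51), (310, -14, -28, 56)]
170 [(298, 14, -6, 40), (302, 2, -10, 45), (306, -8, -17, 47), (310, -19, -22, 51)]
173 [(298, 11, -4, 30), (302, 0, -10, 33), (306, -15, -8, 46), (310, -24, -17, 46)]
176 [(298, 8, -1, 22), (302, -6, -3, 29), (306, -16, -9, 33), (310, -26, -17, 34)]
179 [(298, 7, -2, 8), (302, -9, -1, 20), (306, -21, -5, 26), (310, -33, -7, 33)]
182 [(298, -1, 8, 9), (302, -10, 0, 9), (306, -20, -9, 9), (310, -25, -22, 4)]
185 [(298, -9, 17, 8), (302, -19, 10, 10), (306, -22, -7, -1), (310, -32, -14, 1)]
188 [(298, -32, 48, 34), (302, -33, 28, 19), (306, -36, 11, 10), (310, -40, -4, 2)]
191 [(298, -37, 53, 28), (302, -34, 28, 7), (306, -41, 16, 4), (310, -49, 8, 4)]
```

View pics/c26.png

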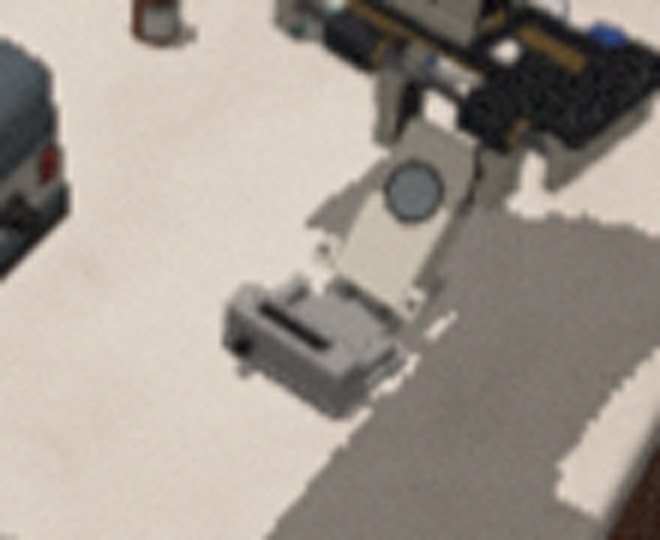

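{"fn": "servo_tool", "kwargs": {
  "grip": [0,0,0,0,0,0,0,0,0,0],
  "translation": [
    [0.004,0,0.0028],
    [0.0078,0,0.0056],
    [0.0114,0,0.0084],
    [0.0145,0,0.0115],
    [0.0175,0,0.0147],
    [0.0211,0,0.0186],
    [0.024,0,0.0225],
    [0.0265,0,0.0265],
    [0.0289,0,0.0304],
    [0.0289,0,0.0304]
  ],
  "turn": [0,0,0,0,0,0,0,0,0,0]
}}

```text
time_s: 24.7
tcp_pos: [0.4686, -0.2674, 0.0347]
eef_rot: [179.9, -0.0, -105.1]
contact_force: [0.8, 0.2, -0.3]
gripper_width: 0.0461
```

```bash
python3 snap.py 27 scene;python3 - <<'E'
from h import *
p=cv2.imread("pics/scene27.png");cv2.imwrite("pics/c27.png",cv2.resize(p[130:220,240:350],None,fx=6,fy=6,interpolation=cv2.INTER_CUBIC))
E
```

```text
24.7 [ 0.4686 -0.2674  0.0347] [ 179.93   -0.   -105.1 ] 0.04608652872527828 [ 0.83  0.18 -0.29]
```

View pics/c27.png

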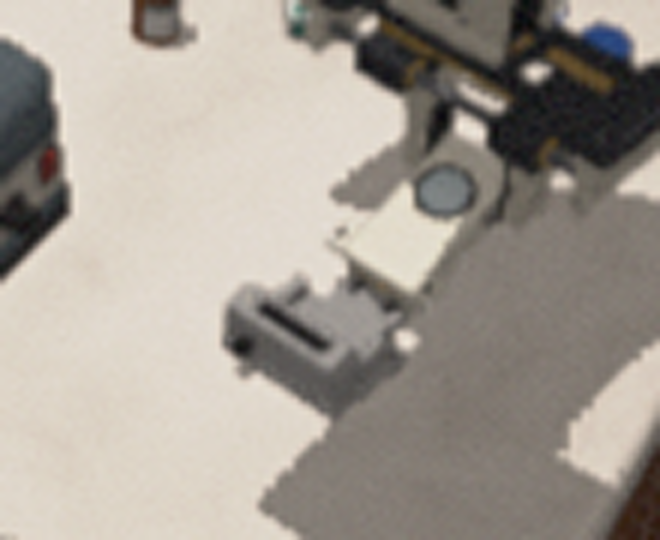

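{"fn": "servo_tool", "kwargs": {
  "grip": [0,0,0,0,0,0,0,0],
  "translation": [
    [0.002,0,0.004],
    [0.004,0,0.0085],
    [0.0056,0,0.0129],
    [0.0066,0,0.016],
    [0.0073,0,0.019],
    [0.008,0,0.022],
    [0.0085,0,0.024],
    [0.0085,0,0.024]
  ],
  "turn": [0,0,0,0,0,0,0,0]
}}

```text
time_s: 25.42
tcp_pos: [0.4668, -0.2753, 0.0112]
eef_rot: [180.0, 0.0, -105.1]
contact_force: [1.1, 0.9, -1.4]
gripper_width: 0.046
```

```bash
python3 snap.py 28 scene wrist;python3 - <<'E'
from h import *
p=cv2.imread("pics/scene28.png");cv2.imwrite("pics/c28.png",cv2.resize(p[130:220,240:350],None,fx=6,fy=6,interpolation=cv2.INTER_CUBIC))
p,d,V,k=load("scene28");W=pts(d,V,k);D=np.array([.4911,-.1852]);t=np.radians(-15.1)
ex=np.array([np.cos(t),np.sin(t)]);ey=np.array([-ex[1],ex[0]])
X=(W[...,:2]-D)@ex;Y=(W[...,:2]-D)@ey;Z=W[...,2]
m=(abs(X)<.021)&(Y<-.016)&(Y>-.1)&(Z>.015)&(Z<.055)
Q=np.c_[X[m],Y[m],Z[m]];s=np.ones(len(Q),bool)
for _ in range(6):
    A=np.c_[Q[:,:2],np.ones(len(Q))];c=np.linalg.lstsq(A[s],Q[s,2],rcond=None)[0];s=abs(A@c-Q[:,2])<.003
print(m.sum(),s.sum(),np.degrees(np.arctan(c[:2])),c[2],np.percentile(Q[s,1],[1,99]),Q[s,2].mean())
E
```

```text
25.4667 [ 0.4668 -0.2753  0.0114] [ 179.97    0.   -105.07] 0.04603518022345606 [ 1.05 -0.79 -1.91]
278 199 [-0.50594175 -2.34961254] 0.030599453932305645 [-0.0992893  -0.01679061] 0.03295589889676967
```

View pics/c28.png

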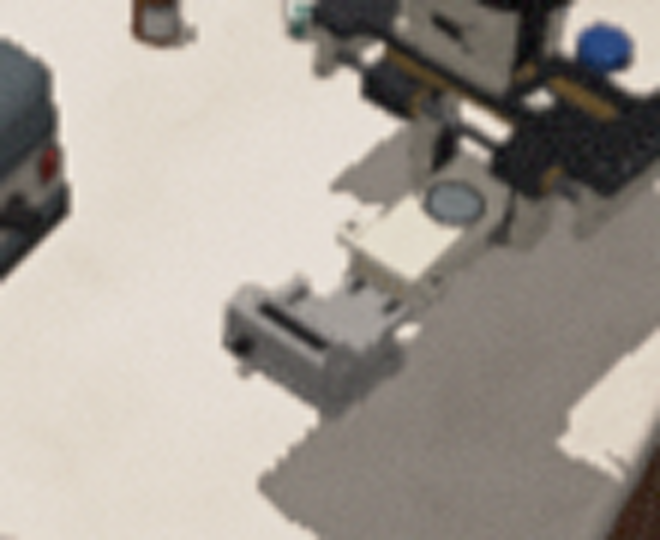

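View pics/wrist28.png

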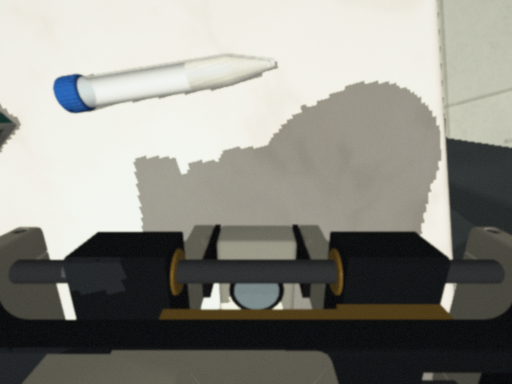

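{"fn": "servo_tool", "kwargs": {
  "grip": [0,0,0,0,0,0,0,0,0,0],
  "translation": [
    [0,0,-0.001],
    [-0.004,0,-0.001],
    [-0.01,0,-0.001],
    [-0.017,0,-0.001],
    [-0.024,0,-0.001],
    [-0.031,0,-0.001],
    [-0.038,0,-0.001],
    [-0.045,0,-0.001],
    [-0.05,0,-0.001],
    [-0.05,0,-0.001]
  ],
  "turn": [0,0,0,0,0,0,0,0,0,0],
  "newtons": 8
}}

```text
time_s: 26.35
tcp_pos: [0.4804, -0.2261, 0.0127]
eef_rot: [-180.0, 0.0, -105.0]
contact_force: [0.6, 0.6, -1.7]
gripper_width: 0.0462
```

```bash
cat > chk.py <<'E'
import sys
from h import *
n=sys.argv[1]
p,d,V,k=load(n);W=pts(d,V,k);D=np.array([.4911,-.1852]);t=np.radians(-15.1)
cv2.imwrite(f"pics/c{n}.png",cv2.resize(p[130:220,240:350],None,fx=6,fy=6,interpolation=cv2.INTER_CUBIC))
ex=np.array([np.cos(t),np.sin(t)]);ey=np.array([-ex[1],ex[0]])
X=(W[...,:2]-D)@ex;Y=(W[...,:2]-D)@ey;Z=W[...,2]
m=(abs(X)<.04)&(Y<.046)&(Y>-.1)&(Z>.025)&(Z<.05)
Q=np.c_[X[m],Y[m],Z[m]];s=abs(Q[:,0])<.02
for _ in range(6):
    A=np.c_[Q[:,:2],np.ones(len(Q))];c=np.linalg.lstsq(A[s],Q[s,2],rcond=None)[0];s=(abs(A@c-Q[:,2])<.003)&(abs(Q[:,0])<.02)
print(m.sum(),s.sum(),"slopes",np.degrees(np.arctan(c[:2])).round(2),"z0",c[2].round(4),"Y",np.percentile(Q[s,1],[1,99]).round(4))
E
python3 snap.py 29 scene; python3 chk.py scene29
```

```text
26.35 [ 0.4804 -0.2261  0.0127] [-179.99    0.   -105.  ] 0.046211607674435315 [ 0.59  0.6  -1.74]
449 207 slopes [-1.24 -1.78] z0 0.0344 Y [-0.0496  0.0394]
```

View pics/cscene29.png

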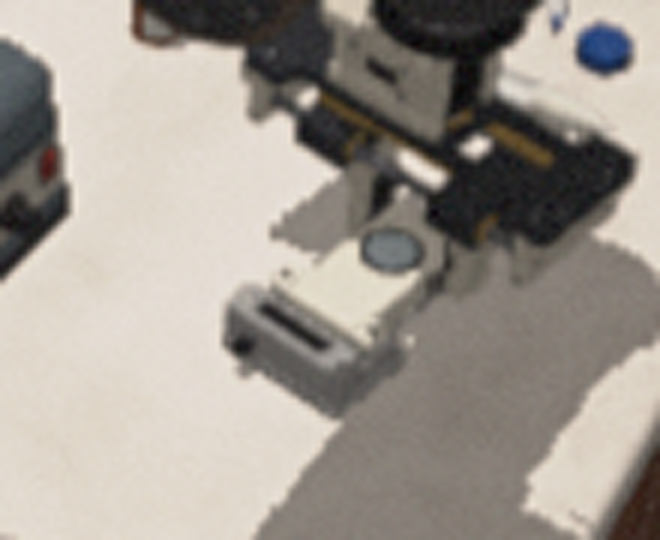

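{"fn": "servo_tool", "kwargs": {
  "grip": [0,0,0,0],
  "translation": [
    [-0.001,0,0.001],
    [-0.002,0,0.002],
    [-0.003,0,0.0025],
    [-0.003,0,0.0025]
  ],
  "turn": [0,0,0,0]
}}

```text
time_s: 26.73
tcp_pos: [0.4808, -0.2244, 0.0101]
eef_rot: [-180.0, -0.0, -105.1]
contact_force: [-0.4, 0.2, -0.9]
gripper_width: 0.0463
```

{"fn": "servo_tool", "kwargs": {
  "grip": [0,0,0,0],
  "translation": [
    [-0.001,0,0],
    [-0.002,0,0],
    [-0.003,0,0],
    [-0.003,0,0]
  ],
  "turn": [0,0,0,0]
}}

```text
time_s: 27.07
tcp_pos: [0.4815, -0.2212, 0.0102]
eef_rot: [180.0, 0.0, -105.1]
contact_force: [0.3, -0.7, -0.7]
gripper_width: 0.0454
```

{"fn": "servo_tool", "kwargs": {
  "grip": [0,0,0],
  "translation": [
    [-0.001,0,0.0003],
    [-0.002,0,0.0005],
    [-0.002,0,0.0005]
  ],
  "turn": [0,0,0]
}}

```text
time_s: 27.32
tcp_pos: [0.4822, -0.2192, 0.0097]
eef_rot: [-180.0, 0.0, -105.1]
contact_force: [0.1, -0.5, 0.4]
gripper_width: 0.0461
```

```bash
python3 snap.py 30 scene; python3 chk.py scene30
```

```text
27.3167 [ 0.4822 -0.2192  0.0097] [-179.99    0.   -105.07] 0.04610496421183859 [ 0.08 -0.46  0.36]
402 206 slopes [ 0.73 -1.09] z0 0.0327 Y [-0.0423  0.0437]
```

Flat to about 1°, height right, resting on the bed; the last few mm now.

{"fn": "servo_tool", "kwargs": {
  "grip": [0,0,0],
  "translation": [
    [-0.001,0,0],
    [-0.0015,0,0],
    [-0.0015,0,0]
  ],
  "turn": [0,0,0]
}}

```text
time_s: 27.62
tcp_pos: [0.482, -0.2188, 0.0096]
eef_rot: [180.0, -0.1, -105.1]
contact_force: [-1.6, -9.1, -1.5]
gripper_width: 0.0459
```

{"fn": "servo_tool", "kwargs": {
  "grip": [0,0,0],
  "translation": [
    [-0.001,0,0],
    [-0.0015,0,0],
    [-0.0015,0,0]
  ],
  "turn": [0,0,0]
}}

```text
time_s: 27.87
tcp_pos: [0.4823, -0.2177, 0.0096]
eef_rot: [180.0, -0.1, -105.1]
contact_force: [-0.6, -12.0, -2.0]
gripper_width: 0.046
```

{"fn": "servo_tool", "kwargs": {
  "grip": [0,0,-0.05,-0.1,-0.18,-0.25,-0.25],
  "translation": [
    [0.001,0,0.0003],
    [0.0012,0,0.0005],
    [0.0012,0,0.0005],
    [0.0012,0,0.0005],
    [0.0012,0,0.0005],
    [0.0012,0,0.0005],
    [0.0012,0,0.0005]
  ],
  "turn": [0,0,0,0,0,0,0],
  "newtons": 4
}}

```text
time_s: 28.45
tcp_pos: [0.4827, -0.2174, 0.0092]
eef_rot: [-180.0, 0.0, -105.1]
contact_force: [0.0, 0.4, 0.3]
gripper_width: 0.0539
```

```bash
python3 snap.py 31 scene; python3 chk.py scene31
```

```text
28.45 [ 0.4827 -0.2174  0.0092] [-1.7999e+02  1.0000e-02 -1.0505e+02] 0.05391133592267551 [0.02 0.43 0.28]
396 207 slopes [-2.52  0.97] z0 0.0323 Y [-0.0422  0.0452]
```

View pics/cscene31.png

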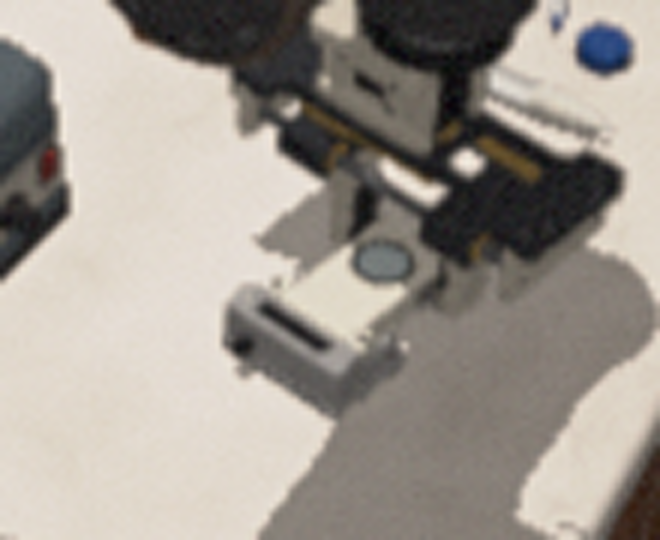

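{"fn": "servo_tool", "kwargs": {
  "grip": [-0.3,-0.3,-0.3,-0.3,-0.3,-0.3,-0.3,-0.3,-0.3,-0.3],
  "translation": [
    [0,0,-0.003],
    [0,0,-0.01],
    [0,0,-0.02],
    [0,0,-0.035],
    [0,0,-0.055],
    [0,0,-0.08],
    [0,0,-0.11],
    [-0.03,0,-0.14],
    [-0.07,0,-0.17],
    [-0.09,0,-0.18]
  ],
  "turn": [0,0,0,0,0,0,0,0,0,0]
}}

```text
time_s: 29.33
tcp_pos: [0.5071, -0.1299, 0.1937]
eef_rot: [-179.7, 0.1, -105.1]
contact_force: [1.3, 0.2, -0.8]
gripper_width: 0.0568
```

{"fn": "servo_tool", "kwargs": {
  "grip": [-0.3,-0.3,-0.3,-0.3],
  "translation": [
    [-0.03,0,0],
    [-0.06,0,0],
    [-0.08,0,0],
    [-0.08,0,0]
  ],
  "turn": [0,0,0,0]
}}

```text
time_s: 29.67
tcp_pos: [0.5278, -0.0506, 0.1907]
eef_rot: [-179.9, 0.1, -104.9]
contact_force: [-0.4, 0.4, 0.3]
gripper_width: 0.0568
```

```bash
python3 snap.py 32 scene wrist top; python3 chk.py scene32
```

```text
29.7667 [ 0.5268 -0.0527  0.1902] [-1.7995e+02  3.0000e-02 -1.0496e+02] 0.05705009061662496 [ 0.15  0.51 -0.4 ]
354 215 slopes [-2.34  0.38] z0 0.0324 Y [-0.0448  0.0442]
```

View pics/wrist32.png

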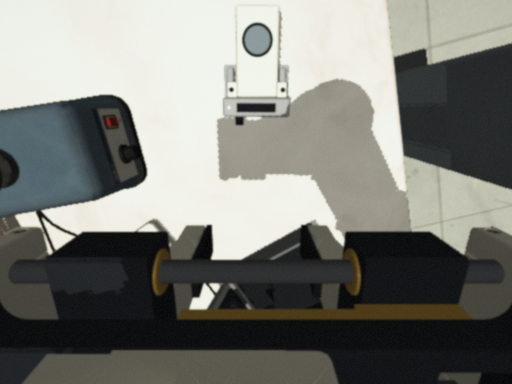

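View pics/cscene32.png

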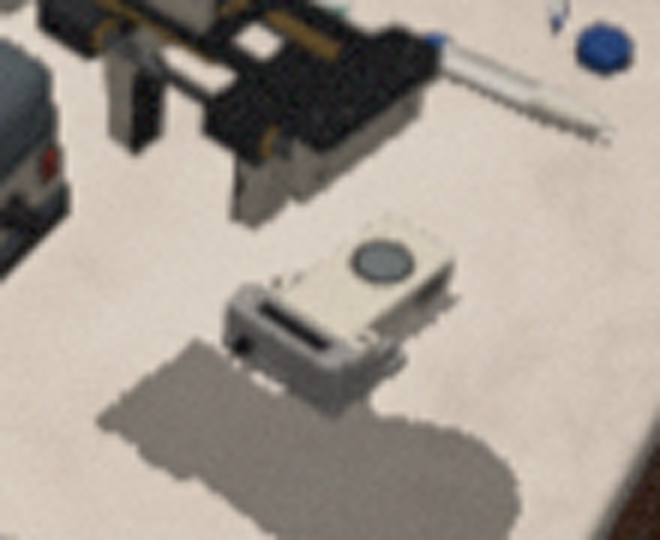

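Run:
```python
from h import *
for n in ("wrist32","top32"):
    p,d,V,k=load(n);W=pts(d,V,k);D=np.array([.4911,-.1852]);t=np.radians(-15.1)
    ex=np.array([np.cos(t),np.sin(t)]);ey=np.array([-ex[1],ex[0]])
    X=(W[...,:2]-D)@ex;Y=(W[...,:2]-D)@ey;Z=W[...,2]
    m=(abs(X)<.02)&(Y<.042)&(Y>-.044)&(Z>.015)&(Z<.05)&(d>0)
    A=np.c_[X[m],Y[m],np.ones(m.sum())];c=np.linalg.lstsq(A,Z[m],rcond=None)[0]
    print(n,m.sum(),"slopes",np.degrees(np.arctan(c[:2])).round(2),"z0",c[2].round(4))
    w=((p.min(2)>185)&(abs(Z-.032)<.006)&(abs(X)<.05)&(Y<.06)).astype(np.uint8)
    if n=="wrist32":
        cs=max(cv2.findContours(w,cv2.RETR_EXTERNAL,cv2.CHAIN_APPROX_NONE)[0],key=cv2.contourArea)
        P=np.array([ray(u,v,V,k,.032)[:2] for u,v in cs[:,0]]);x=(P-D)@ex*1000;y=(P-D)@ey*1000
        print("outline x",x.min(),x.max(),"y",y.min(),y.max())
        for q in (-38,-20,0,20):
            s=abs(y-q)<3;print(q,x[s].min().round(1),x[s].max().round(1))
        mb=(abs(Z-.034)<.004)&(Y>.046)&(Y<.075)&(abs(X)<.05);print("block med z",np.median(Z[mb]),"Y",np.percentile(Y[mb],[2,98]),"X",np.percentile(X[mb],[2,98]))
        v0=96
        c=cv2.resize(p[0:130,190:320],None,fx=4.6,fy=4.6,interpolation=cv2.INTER_CUBIC);cv2.imwrite("pics/c32.png",c)
```

```text
wrist32 3310 slopes [ 0.   -0.02] z0 0.0328
outline x -33.29362997250879 31.6095125160629 y -43.29337616213295 44.565786025383936
-38 -23.1 21.2
-20 -21.6 21.5
0 -22.2 21.9
20 -21.6 21.1
block med z 0.03462957864142632 Y [0.04660542 0.06600641] X [-0.03581746  0.03617501]
top32 406 slopes [-0.3   0.29] z0 0.0325
```

View pics/c32.png

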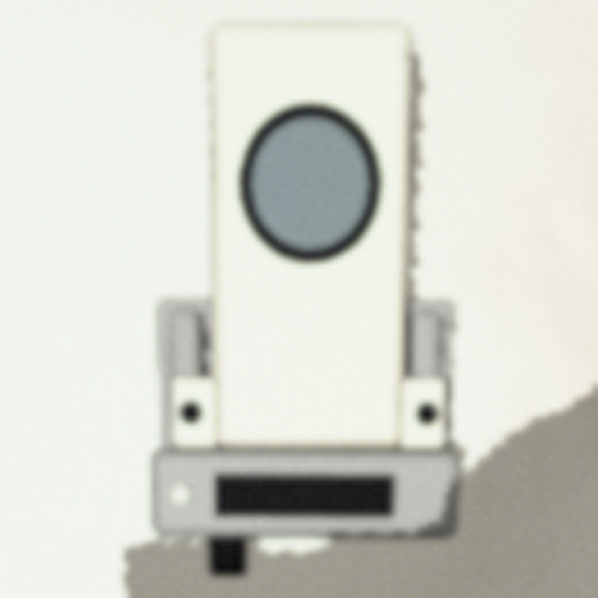

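View pics/top32.png

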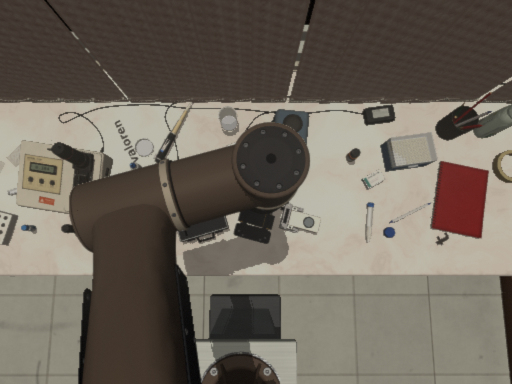

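Flat to within 0.3°, foot flush with the block, centred to within 1 mm, and the gripper is well clear. Handing in.

Run:
```python
from plant import r,order
s=r.get_state();print(s['time_s'],abs(s['qd']).max(),s['contact_force'].round(2))
print(order.close_job())
```

```text
29.8167 1.0739712269788013 [ 0.21  0.37 -0.41]
the job is handed in; nothing more can be done
None
```

The sensor is in the readout dock, window up, released and handed in after about 30 s; handing in reports no verdict.

**What I did:** I gripped the sensor's head end and tilted it about its foot to about 20°. I slid it about 25 mm out from under the lips, then swung it upright on the bench with the grip loosened. There I gripped it again, laid it over in the dock and pushed it home against the contact block with about 12 N before letting go.

**Last checks (from the images):**

| Check | Result |
|---|---|
| Flatness | 0.0° (wrist camera), 0.3° (top camera) |
| Top of sensor | 32–33 mm (32 expected) |
| Foot to block | flush, about 0.5 mm |
| Off centre sideways | about 1 mm or less |
| Arm | clear of everything |

**What disagreed or went less well:**
- The scene camera's depth showed a sideways slope of about 2.3°, against near zero from the other two cameras. I took that as noise.
- On the first descent the gripper body pressed on the case lid with up to about 27 N, under the 40 N limit. I shifted it sideways and gripped only the top 6 mm of the sensor.
- That sideways shift also turned the sensor about 2° in its cutout.
- The force on the foam lips can't be read directly. The total tool force stayed under 5 N while I tilted and slid the sensor out.
- I didn't measure the bystanders again at the end. Nothing was worked near them, and the tube looked undisturbed; the arm hid the timer and bottle in the last top view.

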